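# Stand the sanded board on end in the empty drying stand

### The arm

A 7-joint arm with a two-finger parallel gripper is mounted at the origin on the work surface. World frame = base frame: x ahead of the robot, y to its left, z up, the work surface at z = 0. Lengths are in m, angles in rad, forces in N, time in s.
With the tool pointing down it reaches from about 0.4 to 0.9 m from the base axis. Payload 5.5 kg.
Tool frame: the origin (TCP) lies on the centre line of the jaws, within the pads' length; the fingertips stand 14 mm ahead of it and the grasp point (between the pads) lies 5 mm behind it; z points along the fingers, x is the direction in which the jaws open and shut, and the axes are right-handed (so a half turn about z gives the same grasp; the last joint's range is limited). The gripper opens to 85 mm and grips with 20 to 120 N. Pads are 22 mm wide; open, the fingers measure 114 mm over their backs; the gripper's body (76 mm by 85 mm) begins 54 mm behind the grasp point. The pads swing forward as they close: fully open they stand 13 mm farther back than shut.
Start: joints at [1.462, 0.501, -0.427, 1.55, 0.221, 1.138, -0.21], TCP at [0.236, -0.606, 0.245] pointing down, gripper open.
Joint ranges: [-2.88, 2.88], [-0.31, 2.03], [-1.54, 1.56], [0.2, 2.42], [-1.41, 4.55], [0.19, 2.02], [-2.57, 2.57]. Speed limits (rad/s): [2.57, 2.57, 3.14, 3.14, 3.14, 3.14, 3.14].

### API

Orientations are given as a rotation vector (axis times angle).
In Python, from plant import readout, vision, r, models gives the robot as it stands. The module is installed in compiled form; this text tells all that it offers.
- The arm moves only by the tool step_arm, never from a script. Its argument "rows" is a list of rows, each a list of 3 entries, a list of its own where there are three numbers: the shift along the tool's x, y, z in m, then the turn, a rotation vector about the tool's x, y, z in rad, then the finger opening in m, from 0 to 0.0854. In form: [[[x, y, z], [rx, ry, rz], fingers], ...]. A call has 1 to 12 rows; each row is the pose to reach, as a shift and turn from the pose commanded when the call began, along the tool's axes at that moment; what a row does not reach only later rows make up. A row lasts 1/12 s, in which the tool goes at most 41.7 mm and 7.16 degrees, less where a joint would pass 70% of its speed; a pose out of reach is approached as far as the arm can. A call with a gripper value outside its range is refused whole. The fingers move at their own pace and stop on an object; "squeeze" is the grip in N (left out, the last holds). Time passes only in rows, so rows that repeat a pose let the fingers close. It gives the time, the measured TCP pose, the force and the opening at its end, in the units of the state.
- readout.observe(): the state, without advancing time (a new reading comes with each control period).
- vision.read_camera(name): name is "scene" or "side" or "wrist"; returns the picture (480x640x3 uint8, red, green, blue); there is no depth.
- vision.camera_info(name): a dict with "mtx" (3x3 intrinsics, pixels), "T" (4x4, takes a point from camera to world coordinates); the wrist camera has in their place "mount" (4x4, takes a point from camera to tool coordinates, whose origin is the TCP and whose axes are the tool frame's). Camera axes: x right, y up, looking along -z (the intrinsics and any distortion apply to the point x, -y, -z); pixel columns grow to the right and rows downward; lengths in m; the calibration is good to about 2 mm. A picture is of the moment at which its call begins: read the wrist's pose just before it. camera_info takes no time and is no camera call.
- r.sign_off(): hands the job in, once; it reports no verdict.
Trained networks look in the newest picture that a camera, given by its name, has taken for a name from the list of things; names that differ only in an ending like _2 or _b are one class to them, and where a whole thing is asked for, a point or a joint stands for the part that bears it (a point fixed in the world has none). Each returns a list of dicts, best first, with "conf" (0 to 1); they miss things now and then, are a little off and sometimes report something else, mostly with a low value. They report only what shows in the picture. A call takes as long as a camera call. They do not tell look-alikes from the thing itself.
- models.spot_in(camera, name): "bbox" ([left, top, right, bottom] in pixels, round what is visible of it).
The state is a dict: "time_s": time; "q": joint angles; "qd": joint speeds; "joint_torque": joint torques, N m; "eef_pos": TCP position; "tool_rot": TCP orientation; "ft_force": force on the tool from outside, world axes, zero at the start; "ft_torque": the same for the moment, N m; "grip_width": finger opening in m.
Only numpy, scipy, OpenCV 4.12 (cv2) and the standard library are available. Lean on these libraries where they do the work, as an engineer would, in place of code of your own. Each camera call takes 0.05 s, during which the arm holds its last target.

### The job

A freshly sanded board has slid down the sander's sloping catch ramp and rests against the foot stop. Lift it off and stand it on end, square foot down, in the groove between the jaws of the empty drying stand, fully home and upright, without ramming or dropping it in. Leave the two boards that already stand in the other stands as they are, and let go.

Things in the scene. Friction and masses are not known exactly. Their poses are not given: they have to be found in the camera images.
- board: the board to be moved: plain hardwood, 160 mm long (its z axis), 45 mm wide (y), 18 mm thick (x), about 0.09 kg, origin at its centre. Its foot (-z end) is square; at the top (+z end) the two corners are stepped off over the last 14 mm, so the top is 25 mm wide. At the start it lies with one broad face on the ramp, its long axis rising at 45 degrees away from the robot, foot against the stop.
- ramp: the sander's catch ramp, fixed: grey base plate 200 x 100 x 12 mm, origin under its centre; from it a narrow steel bed (30 mm wide, so the board overhangs it by 7 mm on each side, 135 mm long) rises at 45 degrees towards the ramp's +x. A foot stop at its lower end and two low cheeks, 50 mm apart, over the lowest 28 mm of the slope.
- ramp_foot (a point): the point on the ramp at which the middle of the board's foot end rests at the start, 45 mm above the table; x as the ramp's (horizontal, towards the rising end)
- stand_empty: the empty drying stand, fixed: pale base plate 100 (x) x 110 (y) x 12 mm, origin under its centre. On it two darker wooden jaws, each 28 (x) x 110 (y) x 40 mm high, rims 52 mm above the table, with a 20 mm wide groove between them along y, open above and at both ends, no lead-in; the plate is its floor. The other two stands are alike but hold a board.
- stand_floor (a point): centre of the top face of the empty stand's base plate, 12 mm above the table: x across the groove, y along it, z up. The pair of jaws is screwed on anywhere up to 8 mm to either side of this point along x, an offset that no pose reports and that differs each time: find the groove by touch or by sight.
- board_a: an identical board already standing in a stand like the empty one; leave it
- board_b: another identical board already standing in a stand; leave it
Mind the look-alikes: they are no part of the job. What is shaped like the board_a but green is not meant.

How it is judged:
On the way:
1. the board is lifted clear of the ramp, not touching it (distance between board and ramp_foot above 0.11 m and contact force between board and ramp below 0.1 N and contact force between board and the fingers above 1 N), for 0.2 s.
At the end, for the whole second after the job is handed in: The board stands foot down on the groove floor of the empty stand (centre 76.5 to 83 mm above it), within 14 mm of the plate middle across the groove and 34 mm along it, within 5 degrees of upright, released, at rest; the other two boards stand within 12 mm of where they were (z of board in the frame of stand_floor between 0.0765 and 0.083 m and x of board in the frame of stand_floor between -0.014 and 0.014 m and y of board in the frame of stand_floor between -0.034 and 0.034 m and angle between board's own z axis and vertical below 0.09 rad and linear speed of board below 0.02 m/s and contact force between board and the fingers below 0.05 N and distance of each of board_a, board_b from where it was at the start of the episode below 0.012 m and angle between each of board_a, board_b's own z axis and vertical below 0.1 rad); the robot touches nothing.
It fails at once if the board is rammed or dropped on a stand (over 45 N) (contact force between board and stand_empty above 45 N).
It fails at once if a board already standing is knocked out of place or lifted (more than 20 mm) (distance of any of board_a, board_b from where it was at the start of the episode above 0.02 m).
It also fails if it takes over 56 s, if anything falls off the work surface, if the arm or the gripper's body presses on something with over 40 N, if the wrist force passes 120 N, or if a joint passes its speed limit or range.

## Working session

There is one attempt and no reset: what is moved stays moved. The work goes in short steps, Python scripts to look and compute and a tool call to move; the robot and the scene stay as the last step left them, time stands still between calls to the robot, and variables do not carry over. Pictures are saved under pics/ and viewed, and the job is handed in when it is done.

Besides the shell and the picture viewer there is one more tool, called after "Emit:" as name([rows], argument=value, ...), one row to a line, values as JSON. step_arm: Moves the arm, as the interface text tells. Its arguments: {"type":"object","properties":{"rows":{"type":"array","items":{"type":"array"}},"squeeze":{"type":"number"}},"required":["rows"]}

```bash
mkdir -p pics; python3 - <<'E'
from plant import readout, vision, r, models
import cv2, numpy as np
print(readout.observe())
for n in ["scene","side","wrist"]:
    im=vision.read_camera(n); cv2.imwrite(f"pics/{n}0.png",im[:,:,::-1])
    print(n,vision.camera_info(n))
    for t in ["board","ramp","stand_empty"]:
        print(t,[(np.round(d["bbox"]).tolist(),round(d["conf"],2)) for d in models.spot_in(n,t)])
E
```

```text
{'time_s': 0.0, 'q': array([ 1.46218619,  0.50186157, -0.42677824,  1.55148427,  0.22077141,
        1.13829996, -0.2102561 ]), 'qd': array([ 1.96970234e-03, -2.36596138e-04, -1.07806417e-04,  6.59175724e-05,
       -8.06727504e-04, -1.97511747e-05,  9.91519968e-04]), 'joint_torque': array([ 8.93641463e-04, -5.69507074e+01, -5.81578329e+00, -2.80943477e+01,
        1.07068248e-02,  1.19660914e-02,  2.88195537e-06]), 'eef_pos': array([ 0.23585593, -0.6049604 ,  0.24423531]), 'tool_rot': array([-2.59284907e+00,  1.77177834e+00,  2.51834135e-03]), 'ft_force': array([ 0.14743737, -0.16333547,  0.34767846]), 'ft_torque': array([0.0037676 , 0.016753  , 0.01407673]), 'grip_width': 0.08504344565926043}
scene {'mtx': array([[472.60634189,   0.        , 317.44055006],
       [  0.        , 472.60634189, 242.64911443],
       [  0.        ,   0.        ,   1.        ]]), 'T': array([[ 0.44089125, -0.77277189,  0.45655066,  0.9999345 ],
       [ 0.89745613,  0.37179164, -0.2373678 , -0.24911951],
       [ 0.01368945,  0.51438758,  0.85744855,  0.92547786],
       [ 0.        ,  0.        ,  0.  
[... 952 characters left out ...]
 323.0], 0.66), ([279.0, 250.0, 312.0, 334.0], 0.56)]
ramp [([170.0, 349.0, 316.0, 423.0], 0.61)]
stand_empty [([313.0, 154.0, 365.0, 204.0], 0.95)]
wrist {'mtx': array([[423.30469872,   0.        , 321.57753431],
       [  0.        , 423.30469872, 245.74177765],
       [  0.        ,   0.        ,   1.        ]]), 'mount': array([[ 9.99999758e-01,  6.22313027e-04,  3.12038883e-04,
         5.24370049e-04],
       [ 6.86498045e-04, -9.55936395e-01, -2.93573054e-01,
        -7.53917818e-02],
       [ 1.15594988e-04,  2.93573197e-01, -9.55936590e-01,
        -1.28761553e-01],
       [ 0.00000000e+00,  0.00000000e+00,  0.00000000e+00,
         1.00000000e+00]])}
board []
ramp []
stand_empty []
```

View pics/scene0.png

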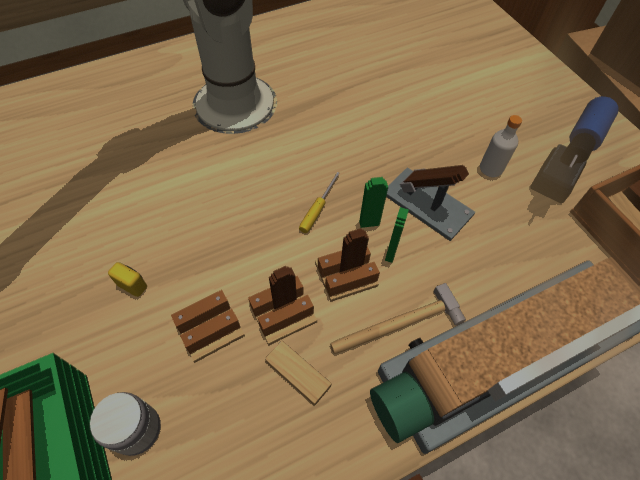

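View pics/side0.png

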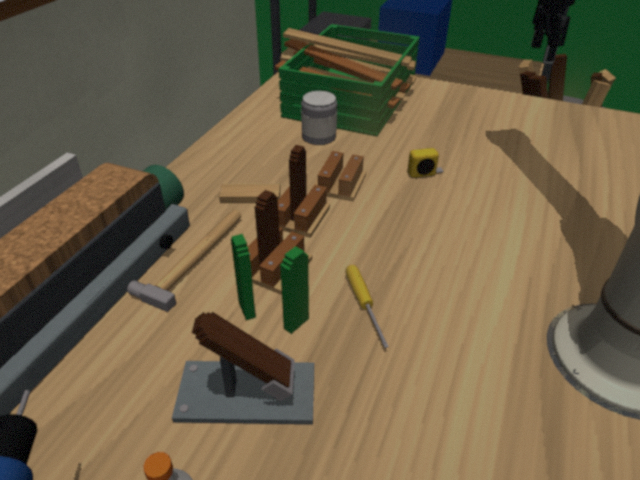

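```bash
cd pics; python3 - <<'E'
import cv2
a=cv2.imread("side0.png")[290:440,150:340]; cv2.imwrite("c1.png",cv2.resize(a,None,fx=4,fy=4,interpolation=2))
a=cv2.imread("scene0.png")[150:270,340:500]; cv2.imwrite("c2.png",cv2.resize(a,None,fx=5,fy=5,interpolation=2))
E
```

```text
(no output)
```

View pics/c1.png

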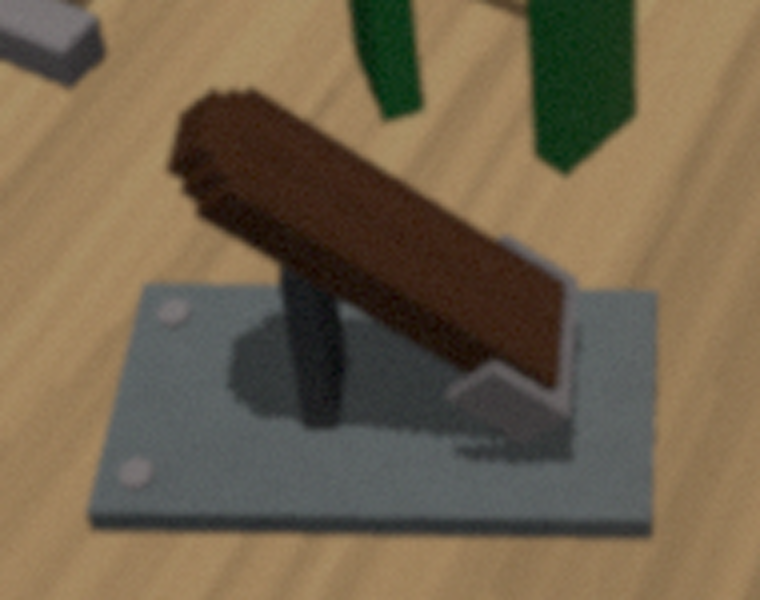

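View pics/c2.png

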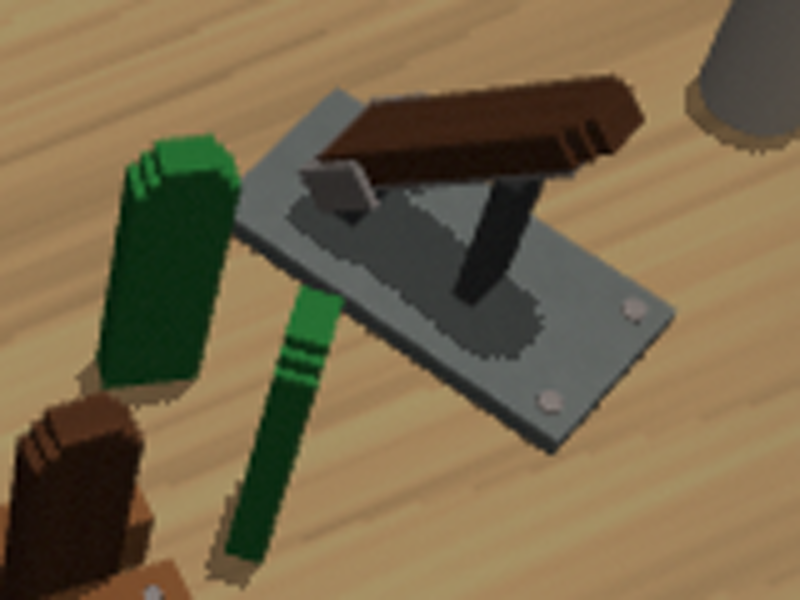

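Candidates (scene px): the brown board on the ramp (436,176) is the one I want. Board_a and board_b stand at (283,287) and (354,250), and the green look-alikes are at (374,202) and (397,235). The crops show the brown board at 45° on the grey ramp. Next I'll look at the stands close up.

```bash
cd pics; python3 - <<'E'
import cv2
a=cv2.imread("side0.png")[130:210,300:400]; cv2.imwrite("c3.png",cv2.resize(a,None,fx=8,fy=7.5,interpolation=2))
a=cv2.imread("scene0.png")[280:370,160:260]; cv2.imwrite("c4.png",cv2.resize(a,None,fx=6,fy=6,interpolation=2))
E
```

```text
(no output)
```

View pics/c3.png

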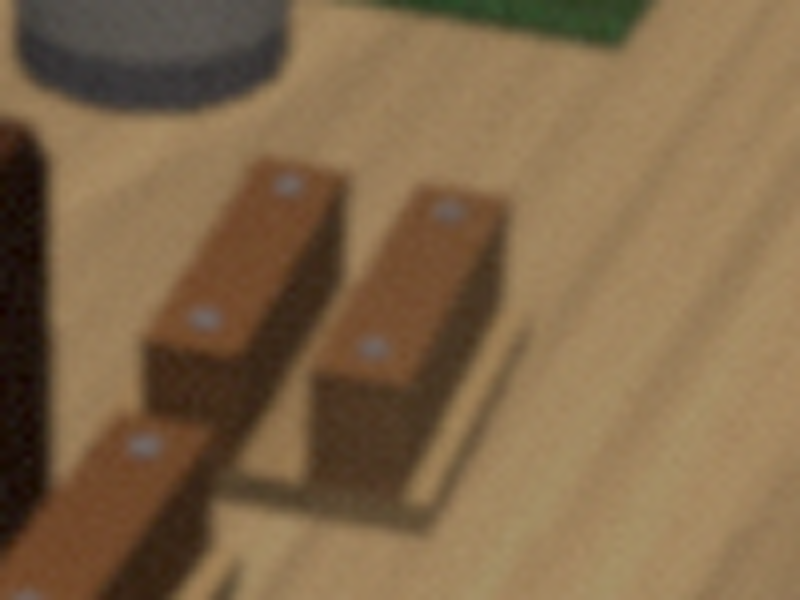

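View pics/c4.png

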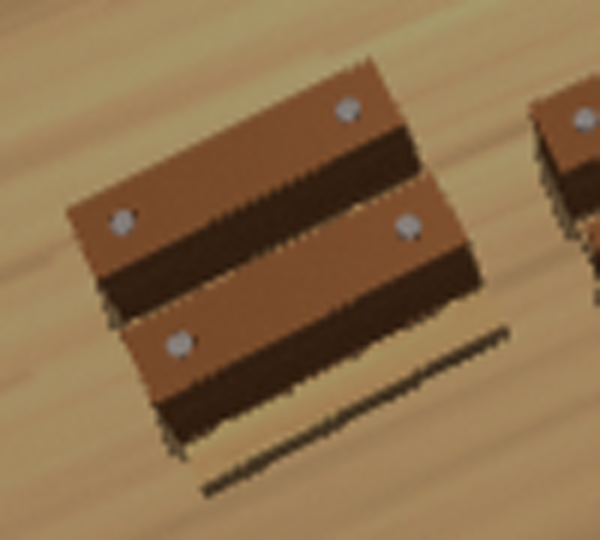

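```bash
cat > h.py <<'E'
import numpy as np, cv2
from plant import vision, readout
from scipy.optimize import least_squares
from scipy.spatial.transform import Rotation as R
def proj(n,P,tcp=None):
    i=vision.camera_info(n)
    T=i["T"] if tcp is None else tcp@i["mount"]
    c=(np.asarray(P)-T[:3,3])@T[:3,:3]
    q=np.c_[c[:,0],-c[:,1],-c[:,2]]@i["mtx"].T
    return q[:,:2]/q[:,2:]
def pose(p): # x y yaw
    c,s=np.cos(p[2]),np.sin(p[2]); return np.array([[c,-s,0],[s,c,0],[0,0,1]]),np.array([p[0],p[1],0])
def tcpT():
    o=readout.observe(); T=np.eye(4);T[:3,:3]=R.from_rotvec(o["tool_rot"]).as_matrix();T[:3,3]=o["eef_pos"];return T
E
cat > fit0.py <<'E'
from h import *
np.set_printoptions(precision=4,suppress=True)
ramp=np.array([[-.1,-.05,.012],[.1,-.05,.012],[.1,.05,.012],[-.1,.05,.012]])
so=np.array([(314.25,363),(186.25,361.25),(173.75,418.75),(312.5,420.5)])
sc=np.array([(387,195),(450.6,238),(475,213),(408,168)])
def f(p):
    Rm,t=pose(p); W=ramp@Rm.T+t
    return np.r_[(proj("side",W)-so).ravel(),(proj("scene",W)-sc).ravel()]
s=least_squares(f,[.6,.1,.4]);print("ramp",s.x,s.fun)
a=np.array
c=lambda l:a([(160+x/6,280+y/6) for x,y in l])
d=lambda l:a([(300+x/8,130+y/7.5) for x,y in l])
scj=c([(68,212),(370,58),(408,125),(100,280),(122,332),(435,172),(470,243),(157,403)])
sdj=d([(418,185),(313,372),(405,385),(510,205),(262,155),(145,342),(240,355),(350,178)])
h=.052
def J(o): # back jaw x from -38..-10 ; order scene: (-38,-y),( -38,+y),(-10,+y),(-10,-y), front same
    return a([(-.038+o,-.055,h),(-.038+o,.055,h),(-.010+o,.055,h),(-.01+o,-.055,h),(.01+o,-.055,h),(.01+o,.055,h),(.038+o,.055,h),(.038+o,-.055,h)])
pl_sc=c([(205,490),(508,328)])
# side: order by stand coords: right jaw=back(-x); top pts = -y? (-10,-55),(-10,55),(-38,55),(-38,-55)
def Js(o):
    return a([(-.010+o,-.055,h),(-.010+o,.055,h),(-.038+o,.055,h),(-.038+o,-.055,h),(.038+o,-.055,h),(.038+o,.055,h),(.010+o,.055,h),(.010+o,-.055,h)])
pl_sd=d([(424,512),(525,325)])
plate_sc=a([(.05,-.055,.012),(.05,.055,.012)]); plate_sd=a([(-.05,.055,.012),(-.05,-.055,.012)])
def g(p,parts=False):
    Rm,t=pose(p); w=lambda X:X@Rm.T+t
    return np.r_[(proj("scene",w(J(p[3])))-scj).ravel(),(proj("scene",w(plate_sc))-pl_sc).ravel(),(proj("side",w(Js(p[3])))-sdj).ravel(),(proj("side",w(plate_sd))-pl_sd).ravel()]
s=least_squares(g,[.6,-.35,.3,0]);print("stand",s.x,s.fun.reshape(-1,2))
E
python3 fit0.py
```

```text
ramp [0.5234 0.2934 0.3787] [-0.5016 -0.6064 -1.2337 -0.5439 -3.0723 -0.4483 -0.07   -0.2716 -4.8797
 -4.6533  0.6677  0.0525  0.0202 -1.5296 -1.2022 -1.1525]
stand [ 0.5964 -0.2818  0.0736 -0.0056] [[-0.6773 -1.1494]
 [ 0.2794 -0.8717]
 [-0.2244 -1.0556]
 [-0.6776 -0.8048]
 [-0.4469 -0.9371]
 [-0.4672 -0.8685]
 [-0.2052 -1.2183]
 [-0.6959 -0.5423]
 [-0.6197 -0.8102]
 [-0.1845 -0.8337]
 [-0.8819 -0.6095]
 [-1.3932 -0.4974]
 [-0.358   0.0872]
 [-0.5918 -1.2431]
 [-1.3049 -0.045 ]
 [-1.5541 -0.4104]
 [-1.1351  0.1296]
 [-0.7271 -1.1152]
 [-0.6817 -1.0185]
 [-0.7864 -1.9581]]
```

```bash
cat >> h.py <<'E'
def plan(Rt,pt):
    T=tcpT(); dp=T[:3,:3].T@(np.asarray(pt)-T[:3,3]); rv=R.from_matrix(T[:3,:3].T@Rt).as_rotvec()
    print("shift",np.round(dp,4),"rot",np.round(rv,4),"dist",round(np.linalg.norm(dp),3),"deg",round(np.degrees(np.linalg.norm(rv)),1))
def tool(yaw,tilt):
    # tool x = horizontal left of heading; tilt 0: down; tilt>0: tool z leans toward heading
    X=np.array([np.cos(yaw),np.sin(yaw),0]);Z=np.array([0,0,1.]);Y=np.cross(Z,X)
    z=np.sin(tilt)*X-np.cos(tilt)*Z; return np.c_[Y,np.cross(z,Y),z]
E
sed -i 's/return np.r_\[(proj("side",W)-so).ravel(),(proj("scene",W)-sc).ravel()\]/return np.r_[(proj("side",W)-so).ravel(),(proj("scene",W)-sc)[1:].ravel()]/' fit0.py; python3 fit0.py | head -3
python3 - <<'E'
from h import *
print(tcpT())
Rt=tool(.0736,0);print(Rt)
plan(Rt,np.array([.5964,-.2818,.25])-.026*Rt[:,1])
# green boards triangulate from foot
for n,a,b in [("g1",(371,225),(293,331)),("g2",(390,262),(247,318))]:
    M=[]
    P=[vision.camera_info(c) for c in("scene","side")]
    def f(p): return np.r_[proj("scene",[p])[0]-a,proj("side",[p])[0]-b]
    s=least_squares(f,[.5,.1,0]);print(n,s.x,s.fun)
E
```

```text
ramp [0.5223 0.2931 0.3736] [ 0.376  -0.2496 -0.3025 -0.7204 -2.4013 -0.6688  0.5347  0.1546  0.0739
 -0.1971 -0.3763 -1.6422 -1.324  -1.4834]
stand [ 0.5964 -0.2818  0.0736 -0.0056] [[-0.6773 -1.1494]
[[ 3.63302866e-01 -9.31671094e-01  1.94407323e-05  2.36150172e-01]
 [-9.31671093e-01 -3.63302866e-01 -4.48179105e-05 -6.05595605e-01]
 [ 4.88184254e-05 -1.82989305e-06 -9.99999999e-01  2.45323192e-01]
 [ 0.00000000e+00  0.00000000e+00  0.00000000e+00  1.00000000e+00]]
[[-0.07353357  0.99729274  0.        ]
 [ 0.99729274  0.07353357  0.        ]
 [ 0.          0.         -1.        ]]
shift [-0.1784 -0.4284 -0.0047] rot [ 1.0000e-04 -0.0000e+00 -2.8434e+00] dist 0.464 deg 162.9
g1 [ 0.51326036  0.14645866 -0.01114802] [ 0.33172971  0.17883774  0.25919848 -0.07464233]
g2 [ 0.60890543  0.14003052 -0.02692334] [-1.37462339 -0.64519146 -1.13944569  0.26033825]
```

```bash
cat >> h.py <<'E'
_t=tool
def tool(yaw,tilt):
    return _t(yaw,tilt)@np.diag([-1,-1,1.])
E
python3 - <<'E'
from h import *
Rt=tool(.0736,0);print(Rt)
plan(Rt,np.array([.5964,-.2818,.25])-.026*Rt[:,1])
E
```

```text
[[ 0.07353357 -0.99729274  0.        ]
 [-0.99729274 -0.07353357  0.        ]
 [ 0.          0.         -1.        ]]
shift [-0.1632 -0.4781 -0.0047] rot [-0.     -0.      0.2982] dist 0.505 deg 17.1
```

Emit:
step_arm([
  [[-0.0136, -0.04, 0], [0, 0, 0.025], 0.085],
  [[-0.027, -0.08, 0], [0, 0, 0.05], 0.085],
  [[-0.04, -0.12, 0], [0, 0, 0.075], 0.085],
  [[-0.054, -0.16, 0], [0, 0, 0.1], 0.085],
  [[-0.068, -0.2, 0], [0, 0, 0.125], 0.085],
  [[-0.082, -0.24, 0], [0, 0, 0.15], 0.085],
  [[-0.095, -0.28, 0], [0, 0, 0.175], 0.085],
  [[-0.109, -0.32, 0], [0, 0, 0.2], 0.085],
  [[-0.123, -0.36, 0], [0, 0, 0.225], 0.085],
  [[-0.136, -0.4, 0], [0, 0, 0.25], 0.085],
  [[-0.15, -0.44, 0], [0, 0, 0.275], 0.085],
  [[-0.163, -0.478, 0], [0, 0, 0.298], 0.085],
])

```text
time_s: 1.6
eef_pos: [0.6197, -0.282, 0.2455]
tool_rot: [2.3, -2.14, 0.001]
ft_force: [0.3, -0.8, -0.5]
grip_width: 0.085
```

Emit:
step_arm([
  [[0, 0, 0], [0, 0, 0], 0.085],
  [[0, 0, 0], [0, 0, 0], 0.085],
  [[0, 0, 0], [0, 0, 0], 0.085],
  [[0, 0, 0], [0, 0, 0], 0.085],
])

```text
time_s: 1.93
eef_pos: [0.6172, -0.2853, 0.2451]
tool_rot: [2.298, -2.139, -0.0]
ft_force: [-0.1, -0.5, -0.6]
grip_width: 0.0848
```

```bash
python3 - <<'E'
from h import *
o=readout.observe();print(o["time_s"],o["q"],o["qd"]);T=tcpT();print(T)
im=vision.read_camera("wrist");cv2.imwrite("pics/w1.png",im[:,:,::-1]);np.save("T1.npy",T)
E
```

```text
1.9333 [ 0.71037746  0.56358808 -0.47070842  1.46517224  0.2670002   1.1771483
 -1.29979219] [ 0.01608001 -0.00406904  0.00537022  0.00207148 -0.00363994 -0.00055315
 -0.00247112]
[[ 0.07150972 -0.99743929 -0.00110296  0.61720273]
 [-0.99743934 -0.07150846 -0.00114504 -0.28530125]
 [ 0.00106324  0.00118201 -0.99999874  0.24508257]
 [ 0.          0.          0.          1.        ]]
```

View pics/w1.png

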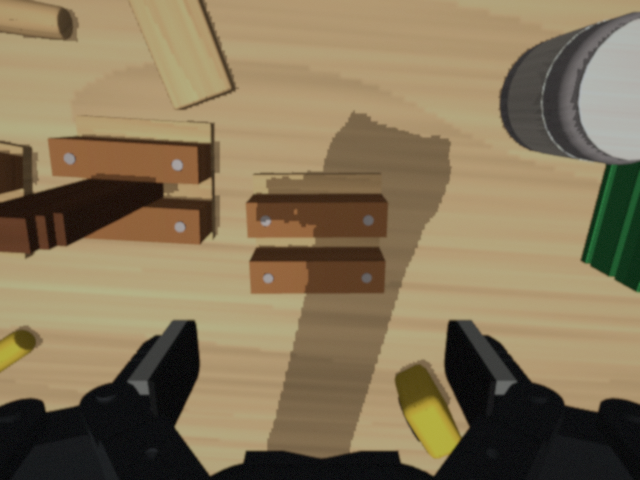

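```bash
cd pics; python3 - <<'E'
import cv2
a=cv2.imread("w1.png")[165:305,235:400]; cv2.imwrite("c5.png",cv2.resize(a,None,fx=4.8,fy=4.2,interpolation=2))
E
```

```text
(no output)
```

View pics/c5.png

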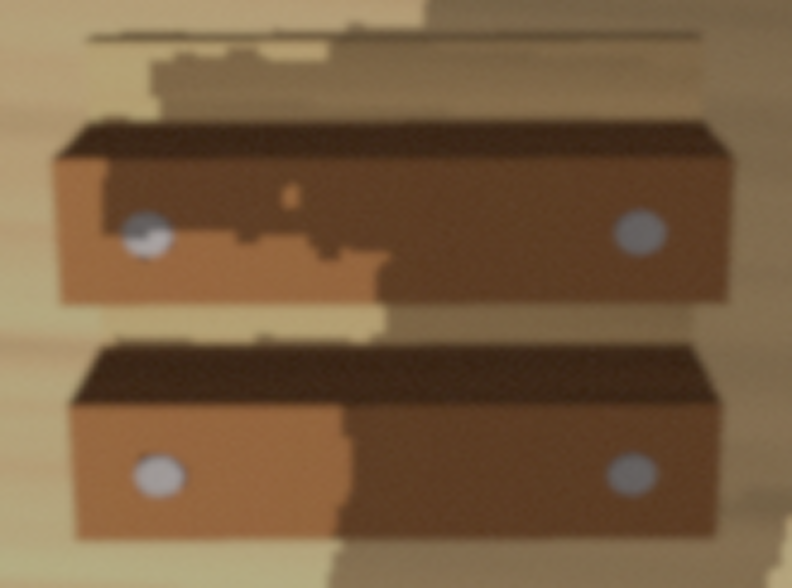

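```bash
cat > fit1.py <<'E'
from h import *
np.set_printoptions(precision=4,suppress=True)
T1=np.load("T1.npy")
px=np.array([(55,157),(733,157),(728,303),(60,303),(72,404),(720,403),(716,538),(77,539)])/[4.8,4.2]+[235,165]-.4
pp=np.array([(90,41),(697,40)])/[4.8,4.2]+[235,165]-.4
h=.052
def J(o): return np.array([(.038+o,.055,h),(.038+o,-.055,h),(.01+o,-.055,h),(.01+o,.055,h),(-.01+o,.055,h),(-.01+o,-.055,h),(-.038+o,-.055,h),(-.038+o,.055,h)])
def g(p):
    Rm,t=pose(p)
    return np.r_[(proj("wrist",J(0)@Rm.T+t,T1)-px).ravel()]
s=least_squares(g,[.6,-.28,.07]);print("groove",s.x,"\n",s.fun.reshape(-1,2))
def g2(p):
    Rm,t=pose(p)
    return np.r_[g(p)*1,(proj("wrist",np.array([(.05-p[3],.055,.012),(.05-p[3],-.055,.012)])@Rm.T+t,T1)-pp).ravel()]
s=least_squares(g2,[.6,-.28,.07,0]);print("groove+off",s.x)
E
python3 fit1.py
```

```text
groove [ 0.5909 -0.2839  0.072 ] 
 [[-0.7072 -0.0069]
 [ 0.7539 -0.1885]
 [ 0.1939 -0.0139]
 [ 0.1699  0.1713]
 [-1.0165  0.0436]
 [ 0.7641  0.0944]
 [ 0.1246  0.078 ]
 [-0.2938  0.0299]]
groove+off [ 0.5909 -0.2839  0.0729 -0.0038]
```

```bash
cat > fit2.py <<'E'
from h import *
np.set_printoptions(precision=4,suppress=True)
Rm,t=pose([.5223,.2931,.3736])
n=np.array([-1,0,1])/2**.5;u=np.array([1,0,1])/2**.5;y=np.array([0,1,0])
so=np.array([(568,285),(555,388)])/4+[150,290]
sc=np.array([(320,158),(372,100)])/5+[340,150]
def f(p):
    F=np.array([p[0],p[1],.045]); W=np.array([F+.009*n-.0225*y,F+.009*n+.0225*y])@Rm.T+t
    return np.r_[(proj("side",W)-so).ravel(),(proj("scene",W)-sc).ravel()]
s=least_squares(f,[-.05,0]);print(s.x,s.fun)
F=np.array([s.x[0],0,.045])
print("foot",Rm@F+t,"centre",Rm@(F+.08*u)+t)
# overlay
for nme in("side","scene"):
    im=cv2.imread(f"pics/{nme}0.png")
    P=[F+a*u+b*.0225*y+c*.009*n for a in(0,.16) for b in(-1,1) for c in(-1,1)]
    for q in proj(nme,np.array(P)@Rm.T+t): print(nme,q)
E
python3 fit2.py
```

```text
[-0.0593  0.0004] [-1.2074 -0.1862  0.2303  0.1605 -1.0951 -0.914  -0.0909 -0.2056]
foot [0.4671 0.2715 0.045 ] centre [0.5198 0.2921 0.1016]
side [282.4467 366.0813]
side [290.8089 360.8284]
side [280.2762 392.1199]
side [288.9981 386.9031]
side [195.8798 312.5546]
side [204.0836 306.1997]
side [189.178  338.5297]
side [197.717  332.1582]
scene [406.1934 187.0735]
scene [402.7956 180.7904]
scene [417.4822 176.1456]
scene [414.2032 169.8957]
scene [459.4014 183.1909]
scene [455.8925 176.009 ]
scene [471.2904 170.8501]
scene [467.9224 163.7123]
```

```bash
python3 - <<'E'
from h import *
Rm,t=pose([.5223,.2931,.3736])
g=Rm@[.0185,0,0]+t;print(g)
Rt=tool(.3736,0)
plan(Rt,[g[0],g[1],.245])
E
```

```text
[0.53952386 0.29985194 0.        ]
shift [-5.895e-01  3.590e-02 -4.000e-04] rot [ 0.0012 -0.0008 -0.3028] dist 0.591 deg 17.4
```

Emit:
step_arm([
  [[-0.02, 0.0012, 0], [0, 0, -0.01], 0.085],
  [[-0.06, 0.0036, 0], [0, 0, -0.03], 0.085],
  [[-0.1, 0.006, 0], [0, 0, -0.05], 0.085],
  [[-0.14, 0.0085, 0], [0, 0, -0.07], 0.085],
  [[-0.18, 0.011, 0], [0, 0, -0.09], 0.085],
  [[-0.22, 0.0134, 0], [0, 0, -0.11], 0.085],
  [[-0.26, 0.016, 0], [0, 0, -0.13], 0.085],
  [[-0.3, 0.018, 0], [0, 0, -0.15], 0.085],
  [[-0.34, 0.021, 0], [0, 0, -0.17], 0.085],
  [[-0.38, 0.023, 0], [0, 0, -0.19], 0.085],
  [[-0.42, 0.0255, 0], [0, 0, -0.21], 0.085],
  [[-0.46, 0.028, 0], [0, 0, -0.23], 0.085],
])

```text
time_s: 2.98
eef_pos: [0.5566, 0.1728, 0.2457]
tool_rot: [2.529, -1.863, 0.002]
ft_force: [1.1, 0.6, -0.1]
grip_width: 0.0853
```

```bash
python3 - <<'E'
from h import *
Rm,t=pose([.5223,.2931,.3736])
g=Rm@[.0185,0,0]+t
plan(tool(.3736,0),[g[0],g[1],.245])
E
```

```text
shift [-0.1264 -0.0214  0.0006] rot [-0.0007 -0.0013 -0.0725] dist 0.128 deg 4.2
```

Emit:
step_arm([
  [[-0.037, -0.006, 0], [0, 0, -0.02], 0.085],
  [[-0.07, -0.012, 0], [0, 0, -0.04], 0.085],
  [[-0.1, -0.017, 0], [0, 0, -0.06], 0.085],
  [[-0.12, -0.02, 0], [0, 0, -0.0725], 0.085],
  [[-0.1265, -0.0214, 0], [0, 0, -0.0725], 0.085],
  [[-0.1265, -0.0214, 0], [0, 0, -0.0725], 0.085],
  [[-0.1265, -0.0214, 0], [0, 0, -0.0725], 0.085],
  [[-0.1265, -0.0214, 0], [0, 0, -0.0725], 0.085],
  [[-0.1265, -0.0214, 0], [0, 0, -0.0725], 0.085],
])

```text
time_s: 3.73
eef_pos: [0.5403, 0.2977, 0.2452]
tool_rot: [2.593, -1.771, 0.002]
ft_force: [0.0, -0.3, -0.2]
grip_width: 0.085
```

```bash
python3 - <<'E'
from h import *
T=tcpT();print(T,readout.observe()["q"])
im=vision.read_camera("wrist");cv2.imwrite("pics/w2.png",im[:,:,::-1]);np.save("T2.npy",T)
Rm,t=pose([.5223,.2931,.3736])
g=Rm@[.0185,0,0]+t
plan(tool(.3736,0),[g[0],g[1],.118])
n=np.array([-1,0,1])/2**.5;u=np.array([1,0,1])/2**.5;y=np.array([0,1,0]);F=np.array([-.0593,0,.045])
print(proj("wrist",np.array([F+a*u+b*.0225*y+.009*n for a in(0,.146) for b in(-1,1)])@Rm.T+t,T))
E
```

```text
[[ 3.63799001e-01 -9.31477426e-01  3.02124645e-04  5.40316795e-01]
 [-9.31476329e-01 -3.63799043e-01 -1.45055749e-03  2.97695800e-01]
 [ 1.46107421e-03  2.46289410e-04 -9.99998902e-01  2.45169079e-01]
 [ 0.00000000e+00  0.00000000e+00  0.00000000e+00  1.00000000e+00]] [-0.04230192  0.49555876 -0.69026626  1.63175649  0.34142042  1.13866894
 -2.01695276]
shift [-0.002  -0.      0.1273] rot [ 0.0001 -0.0012 -0.0007] dist 0.127 deg 0.1
[[344.99218283 314.48578275]
 [291.36144316 314.61278938]
 [358.23212814 225.7825127 ]
 [274.00877267 225.9693516 ]]
```

View pics/w2.png

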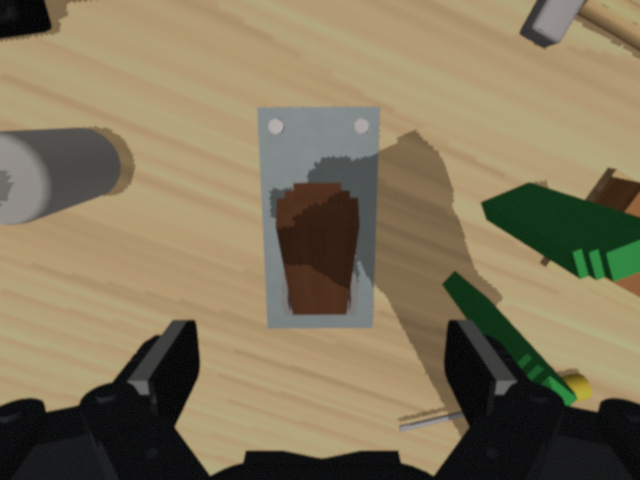

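```bash
python3 - <<'E'
from h import *
T=np.load("T2.npy");Rm,t=pose([.5223,.2931,.3736])
n=np.array([-1,0,1])/2**.5;u=np.array([1,0,1])/2**.5;y=np.array([0,1,0]);F=np.array([-.0593,0,.045])
for a,w in((.146,.0225),(.16,.0125)):
  for c in(-1,1): print(a,c,proj("wrist",np.array([F+a*u+b*w*y+c*.009*n for b in(-1,1)])@Rm.T+t,T))
im=cv2.imread("pics/w2.png")[170:330,250:390];cv2.imwrite("pics/c6.png",cv2.resize(im,None,fx=3.7,fy=3.7,interpolation=2))
E
```

```text
0.146 -1 [[356.84011275 197.8012526 ]
 [275.6420179  197.97754176]]
0.146 1 [[358.23212814 225.7825127 ]
 [274.00877267 225.9693516 ]]
0.16 -1 [[339.74536527 182.69008826]
 [292.12404671 182.79226029]]
0.16 1 [[340.5442363  211.69574764]
 [291.04598732 211.80437211]]
```

View pics/c6.png

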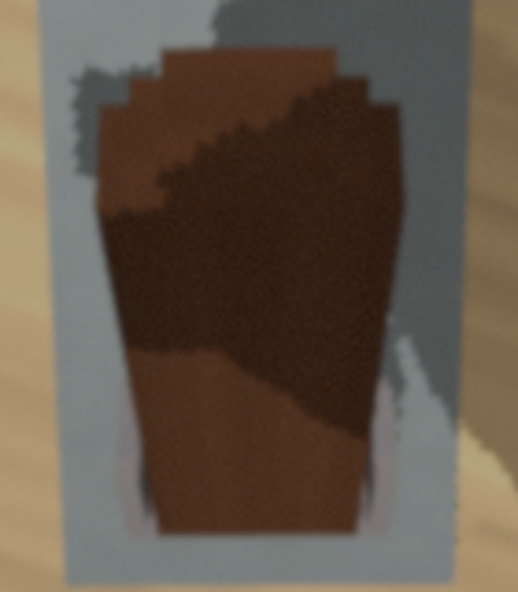

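The crop shows the board's top edge at row 183 and its foot at row 314. That agrees with the fitted pose to about 1.5 px, so I'll descend.

Emit:
step_arm([
  [[-0.001, 0, 0.015], [0, 0, 0], 0.085],
  [[-0.001, 0, 0.035], [0, 0, 0], 0.085],
  [[-0.001, 0, 0.055], [0, 0, 0], 0.085],
  [[-0.001, 0, 0.075], [0, 0, 0], 0.085],
  [[-0.001, 0, 0.092], [0, 0, 0], 0.085],
  [[-0.001, 0, 0.106], [0, 0, 0], 0.085],
  [[-0.001, 0, 0.117], [0, 0, 0], 0.085],
  [[-0.001, 0, 0.124], [0, 0, 0], 0.085],
  [[-0.001, 0, 0.127], [0, 0, 0], 0.085],
  [[-0.001, 0, 0.127], [0, 0, 0], 0.085],
  [[-0.001, 0, 0.127], [0, 0, 0], 0.085],
])

```text
time_s: 4.7
eef_pos: [0.5392, 0.3018, 0.119]
tool_rot: [-2.597, 1.766, -0.001]
ft_force: [0.5, 0.3, 0.5]
grip_width: 0.0852
```

Emit:
step_arm([
  [[0, 0, 0], [0, 0, 0], 0.06],
  [[0, 0, 0], [0, 0, 0], 0.05],
  [[0, 0, 0], [0, 0, 0], 0.044],
  [[0, 0, 0], [0, 0, 0], 0.04],
  [[0, 0, 0], [0, 0, 0], 0.04],
  [[0, 0, 0], [0, 0, 0], 0.04],
  [[0, 0, 0], [0, 0, 0], 0.04],
  [[0, 0, 0], [0, 0, 0], 0.04],
], squeeze=50)

```text
time_s: 5.37
eef_pos: [0.5392, 0.3015, 0.1192]
tool_rot: [-2.597, 1.766, -0.001]
ft_force: [-1.6, -0.6, 6.1]
grip_width: 0.0443
```

Emit:
step_arm([
  [[0, 0, -0.005], [0, 0, 0], 0.04],
  [[0, 0, -0.015], [0, 0, 0], 0.04],
  [[0, 0, -0.03], [0, 0, 0], 0.04],
  [[0, 0, -0.05], [0, 0, 0], 0.04],
  [[0, 0, -0.07], [0, 0, 0], 0.04],
  [[0, 0, -0.09], [0, 0, 0], 0.04],
  [[0, 0, -0.11], [0, 0, 0], 0.04],
  [[0, 0, -0.13], [0, 0, 0], 0.04],
  [[0, 0, -0.15], [0, 0, 0], 0.04],
  [[0, 0, -0.17], [0, 0, 0], 0.04],
  [[0, 0, -0.18], [0, 0, 0], 0.04],
  [[0, 0, -0.18], [0, 0, 0], 0.04],
])

```text
time_s: 6.37
eef_pos: [0.5397, 0.3025, 0.3014]
tool_rot: [-2.594, 1.764, -0.004]
ft_force: [0.5, 1.0, -1.1]
grip_width: 0.0441
```

```bash
python3 - <<'E'
from h import *
im=vision.read_camera("side");cv2.imwrite("pics/s2.png",im[:,:,::-1])
T=tcpT();print(T,readout.observe()["q"])
im=vision.read_camera("wrist");cv2.imwrite("pics/w3.png",im[:,:,::-1]);np.save("T3.npy",T)
E
```

```text
[[ 3.67549591e-01 -9.30001468e-01  2.13724419e-03  5.39119501e-01]
 [-9.30003912e-01 -3.67548246e-01  1.00540417e-03  3.01850024e-01]
 [-1.49486999e-04 -2.35718135e-03 -9.99997211e-01  2.99452077e-01]
 [ 0.00000000e+00  0.00000000e+00  0.00000000e+00  1.00000000e+00]] [-0.03251887  0.44930705 -0.712606    1.56933531  0.30612499  1.23510401
 -1.99138289]
```

View pics/s2.png

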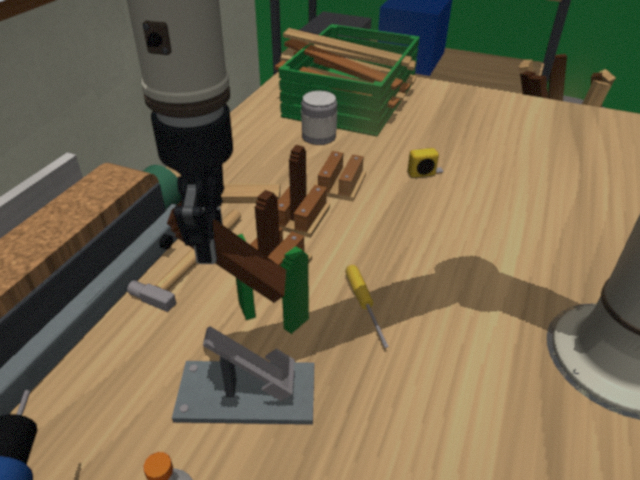

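View pics/w3.png

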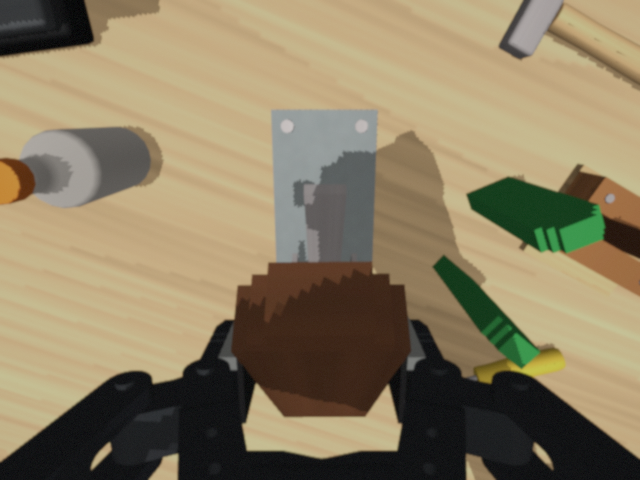

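```bash
cd pics; python3 - <<'E'
import cv2
a=cv2.imread("w3.png")[250:425,220:425]; cv2.imwrite("c7.png",cv2.resize(a,None,fx=3.4,fy=3.4,interpolation=2)); print(a.shape)
E
```

```text
(175, 205, 3)
```

View pics/c7.png

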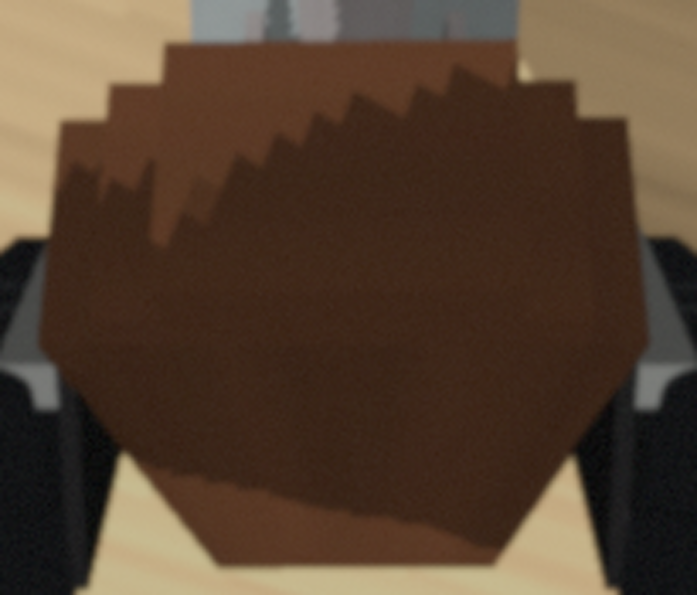

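```bash
cat > fit3.py <<'E'
from h import *
np.set_printoptions(precision=4,suppress=True)
px=np.array([(166,44),(518,41),(62,121),(627,118),(40,343),(649,343),(219,566),(493,564)])/3.4+[220,250]-.35
# board frame: x thickness = n, y = width, z = u ; tool: board y = -tool x ... at tilt
w=[.0125,-.0125]+[.0225,-.0225]*3
B=np.array([(c,y,z) for c,y,z in zip([-.009]*4+[.009]*4,w,[.08,.08]+[.066]*4+[-.08]*2)])
Y=np.array([-1,0,0]);z0=np.array([0,-1,-1])/2**.5;x0=np.cross(Y,z0)
R0=np.c_[x0,Y,z0];print(R0)
I=np.eye(4)
def f(p):
    Rb=R.from_rotvec(p[:3]).as_matrix()@R0
    return (proj("wrist",B@Rb.T+p[3:6],I)-px).ravel()
p0=np.r_[0,0,0,0,.02,.02]
s=least_squares(f,p0);print(s.x,"\n",s.fun.reshape(-1,2))
Rb=R.from_rotvec(s.x[:3]).as_matrix()@R0
np.savez("board.npz",R=Rb,p=s.x[3:]);print("board in tool z axis",Rb[:,2],"centre",s.x[3:],"angle",np.degrees(np.arctan2(-Rb[1,2],-Rb[2,2])))
E
python3 fit3.py
```

```text
[[ 0.     -1.      0.    ]
 [-0.7071  0.     -0.7071]
 [ 0.7071  0.     -0.7071]]
[-0.2723  0.0065 -0.0094  0.001   0.0401  0.0359] 
 [[ 10.2329  28.3355]
 [-10.0382  28.5544]
 [ 13.732   32.2949]
 [-13.6604  32.1425]
 [ 25.953  -75.8103]
 [-25.8786 -76.865 ]
 [  2.797   13.0805]
 [ -3.2336  13.2747]]
board in tool z axis [-0.0114 -0.8712 -0.4908] centre [0.001  0.0401 0.0359] angle 60.60261395990157
```

```bash
sed -i 's/Y=np.array(\[-1,0,0\])/Y=np.array([1,0,0])/; s/^w=.*/w=[-.0125,.0125]+[-.0225,.0225]*3/' fit3.py; python3 fit3.py
```

```text
[[ 0.      1.      0.    ]
 [ 0.7071  0.     -0.7071]
 [-0.7071  0.     -0.7071]]
[ 0.0013  0.0082 -0.0076  0.001   0.0213  0.0183] 
 [[ 0.0505 -0.1967]
 [-0.1958  0.1637]
 [ 0.2096 -0.388 ]
 [-0.0927 -0.2531]
 [ 0.0963  0.5674]
 [-0.0394  0.0516]
 [-0.1644 -0.2313]
 [ 0.1347  0.2525]]
board in tool z axis [-0.0111 -0.7061 -0.708 ] centre [0.001  0.0213 0.0183] angle 44.92493620107665
```

```bash
cat >> h.py <<'E'
def place_pose(c,head=.072,lean=0):
    b=np.load("board.npz");X=np.array([np.cos(head),np.sin(head),0]);Z=np.array([0,0,1.])
    Rw=np.c_[-X,np.cross(Z,-X),Z]; Rt=Rw@b["R"].T; return Rt,np.asarray(c)-Rt@b["p"]
E
python3 - <<'E'
from h import *
Rt,pt=place_pose([.5909,-.2835,.285]);print(Rt,pt);plan(Rt,pt)
E
```

```text
[[ 0.07235273 -0.70674581  0.70375809]
 [-0.99731691 -0.04338603  0.05896302]
 [-0.0111386  -0.70613598 -0.70798864]] [ 0.59303539 -0.2826334   0.31303508]
shift [ 0.563   0.164  -0.0149] rot [0.7796 0.1084 0.2926] dist 0.587 deg 48.1
```

Emit:
step_arm([
  [[0.017, 0.005, -0.0005], [0.023, 0.003, 0.009], 0.04],
  [[0.05, 0.0146, -0.0013], [0.069, 0.0096, 0.026], 0.04],
  [[0.085, 0.0248, -0.0023], [0.118, 0.0164, 0.044], 0.04],
  [[0.122, 0.0355, -0.0032], [0.169, 0.0235, 0.0634], 0.04],
  [[0.159, 0.0463, -0.0042], [0.22, 0.0306, 0.0826], 0.04],
  [[0.196, 0.0571, -0.0052], [0.271, 0.0377, 0.1019], 0.04],
  [[0.233, 0.0679, -0.0062], [0.323, 0.0449, 0.1211], 0.04],
  [[0.27, 0.0786, -0.0071], [0.374, 0.052, 0.1403], 0.04],
  [[0.307, 0.0894, -0.0081], [0.425, 0.0591, 0.1596], 0.04],
  [[0.344, 0.1002, -0.0091], [0.476, 0.0662, 0.1788], 0.04],
  [[0.378, 0.11, -0.01], [0.523, 0.0728, 0.1965], 0.04],
  [[0.4, 0.1165, -0.0106], [0.554, 0.077, 0.2079], 0.04],
])

```text
time_s: 7.47
eef_pos: [0.5754, -0.1183, 0.3069]
tool_rot: [-2.039, 1.743, -0.517]
ft_force: [-0.1, -0.2, -1.0]
grip_width: 0.0443
```

```bash
python3 - <<'E'
from h import *
Rt,pt=place_pose([.5909,-.2835,.285]);plan(Rt,pt)
E
```

```text
shift [ 0.1652  0.0045 -0.0068] rot [0.2262 0.0275 0.0794] dist 0.165 deg 13.8
```

Emit:
step_arm([
  [[0.035, 0.001, -0.0015], [0.048, 0.006, 0.017], 0.04],
  [[0.072, 0.002, -0.003], [0.098, 0.012, 0.034], 0.04],
  [[0.108, 0.003, -0.0045], [0.148, 0.018, 0.052], 0.04],
  [[0.138, 0.0038, -0.0057], [0.189, 0.023, 0.066], 0.04],
  [[0.157, 0.0043, -0.0065], [0.215, 0.026, 0.0755], 0.04],
  [[0.165, 0.0045, -0.0068], [0.226, 0.0275, 0.079], 0.04],
  [[0.165, 0.0045, -0.0068], [0.226, 0.0275, 0.079], 0.04],
  [[0.165, 0.0045, -0.0068], [0.226, 0.0275, 0.079], 0.04],
  [[0.165, 0.0045, -0.0068], [0.226, 0.0275, 0.079], 0.04],
  [[0.165, 0.0045, -0.0068], [0.226, 0.0275, 0.079], 0.04],
])

```text
time_s: 8.3
eef_pos: [0.5963, -0.2754, 0.3147]
tool_rot: [-1.815, 1.679, -0.682]
ft_force: [-0.9, 0.0, -0.8]
grip_width: 0.0445
```

```bash
python3 - <<'E'
from h import *
print(readout.observe()["q"])
Rt,pt=place_pose([.5909,-.2835,.285]);plan(Rt,pt)
Rt,pt=place_pose([.5909,-.2835,.147]);plan(Rt,pt)
for n in("side","wrist","scene"):
    cv2.imwrite(f"pics/{n}4.png",vision.read_camera(n)[:,:,::-1])
E
```

```text
[ 1.10774307  0.20733272 -0.51774549  2.03296872 -0.93966771  0.48483198
 -0.10812629]
shift [ 0.0069  0.0038 -0.0016] rot [0.0006 0.0069 0.0067] dist 0.008 deg 0.6
shift [0.0085 0.1012 0.0962] rot [0.0006 0.0069 0.0067] dist 0.14 deg 0.6
```

View pics/wrist4.png

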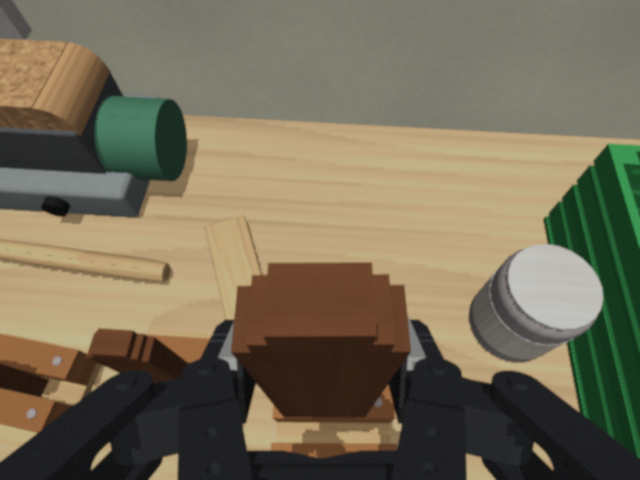

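View pics/side4.png

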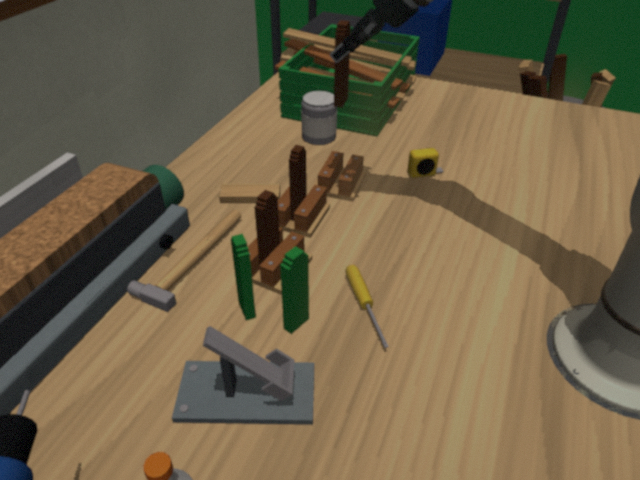

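Emit:
step_arm([
  [[0.002, 0.012, 0.012], [0, 0.003, 0.003], 0.04],
  [[0.004, 0.03, 0.029], [0, 0.007, 0.0067], 0.04],
  [[0.006, 0.048, 0.046], [0, 0.007, 0.0067], 0.04],
  [[0.0085, 0.065, 0.062], [0, 0.007, 0.0067], 0.04],
  [[0.0085, 0.08, 0.076], [0, 0.007, 0.0067], 0.04],
  [[0.0085, 0.092, 0.088], [0, 0.007, 0.0067], 0.04],
  [[0.0085, 0.099, 0.094], [0, 0.007, 0.0067], 0.04],
  [[0.0085, 0.101, 0.096], [0, 0.007, 0.0067], 0.04],
  [[0.0085, 0.101, 0.096], [0, 0.007, 0.0067], 0.04],
  [[0.0085, 0.101, 0.096], [0, 0.007, 0.0067], 0.04],
  [[0.0085, 0.101, 0.096], [0, 0.007, 0.0067], 0.04],
  [[0.0085, 0.101, 0.096], [0, 0.007, 0.0067], 0.04],
])

```text
time_s: 9.45
eef_pos: [0.5936, -0.2852, 0.177]
tool_rot: [-1.806, 1.691, -0.69]
ft_force: [0.4, -0.5, -1.4]
grip_width: 0.0443
```

```bash
python3 - <<'E'
from h import *
T=tcpT();np.save("T5.npy",T);b=np.load("board.npz");print("centre",T[:3,:3]@b["p"]+T[:3,3],"zaxis",T[:3,:3]@b["R"][:,2],readout.observe()["qd"].max(),readout.observe()["ft_force"])
Rt,pt=place_pose([.5909,-.2835,.147]);plan(Rt,pt)
for n in("side","wrist","scene"):
    cv2.imwrite(f"pics/{n}5.png",vision.read_camera(n)[:,:,::-1])
cv2.imwrite("pics/c8.png",cv2.resize(cv2.imread("pics/side5.png")[90:220,280:400],None,fx=4.6,fy=4.6,interpolation=2))
cv2.imwrite("pics/c9.png",cv2.resize(cv2.imread("pics/scene5.png")[260:370,150:270],None,fx=5,fy=5,interpolation=2))
E
```

```text
centre [ 0.5914655  -0.28610512  0.1490074 ] zaxis [-0.00103738  0.00200144  0.99999746] 0.005380878924984575 [ 0.38190862 -0.45798997 -1.36112252]
shift [-0.0026  0.0017  0.0012] rot [-0.0009 -0.0033 -0.0004] dist 0.003 deg 0.2
```

View pics/wrist5.png

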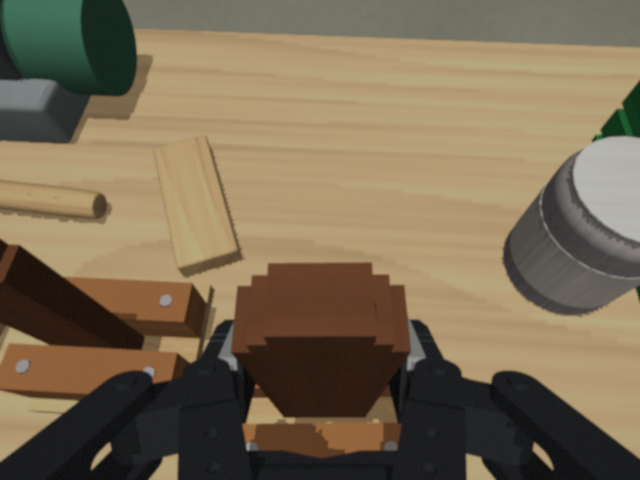

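View pics/c8.png

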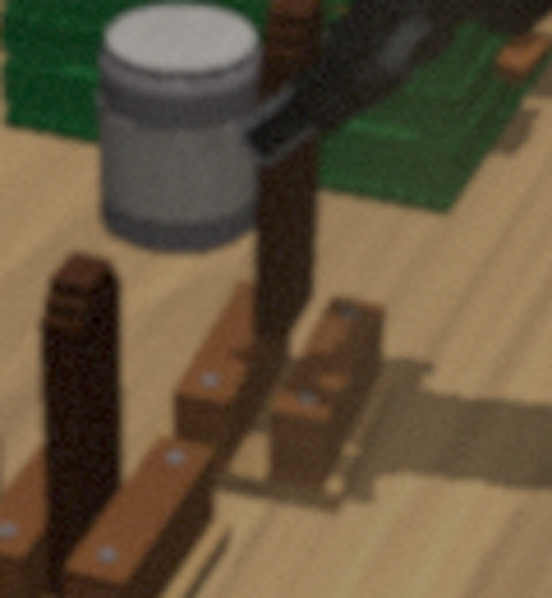

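View pics/c9.png

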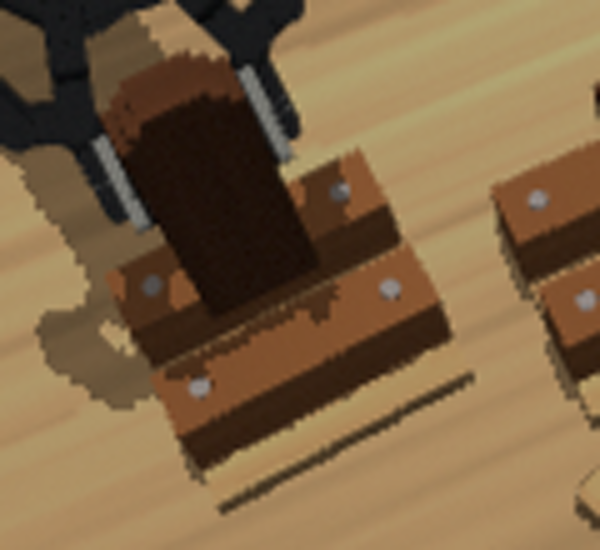

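```bash
python3 - <<'E'
from h import *
T=np.load("T5.npy")
def e(gx,gy=-.2835,h=.072):
    Rm,t=pose([gx,gy,h]); return proj("wrist",np.array([(-.01,.03,.052),(-.01,-.03,.052),(-.01,.055,.052),(-.01,-.055,.052)])@Rm.T+t,T)
print(e(.5909).round(1),e(.5919).round(1)-e(.5909).round(1))
im=cv2.imread("pics/wrist5.png")[380:460,230:415];cv2.imwrite("pics/c10.png",cv2.resize(im,None,fx=4.3,fy=6,interpolation=2))
g=cv2.cvtColor(cv2.imread("pics/wrist5.png"),6)
for c in(258,266,320,372,385):print(c,g[405:435,c])
E
```

```text
[[268.9 422.6]
 [370.8 422.2]
 [226.6 422.8]
 [413.3 422.1]] [[ 0.2 -1.8]
 [ 0.  -1.8]
 [ 0.3 -1.8]
 [-0.1 -1.9]]
258 [153 153 154 156 155 155 155 154 156 156 158 158 159 160 161 161 159 155
 137 109  85  71  67  69  70  68  70  68  67  67]
266 [151 153 154 155 156 155 155 154 156 157 159 159 160 162 161 162 160 152
 126  94  74  68  69  68  68  69  69  66  67  67]
320 [ 31  28  29  26  32  31  34  32  33  28  33  44  71  92 101 102 104 106
 108 110 111 112 111 104  90  78  74  71  70  70]
372 [ 48  61  75  85  91  95  98 100  98 100  98  99  99 106 111 118 122 123
 118 111 109 107 108 108 108 109 109 110 109 110]
385 [ 99 101  99  99  98  98  98  98  99  97  96  97  98  98  98  98  94  85
  74  69  65  65  68  65  66  66  66  66  66  65]
```

View pics/c10.png

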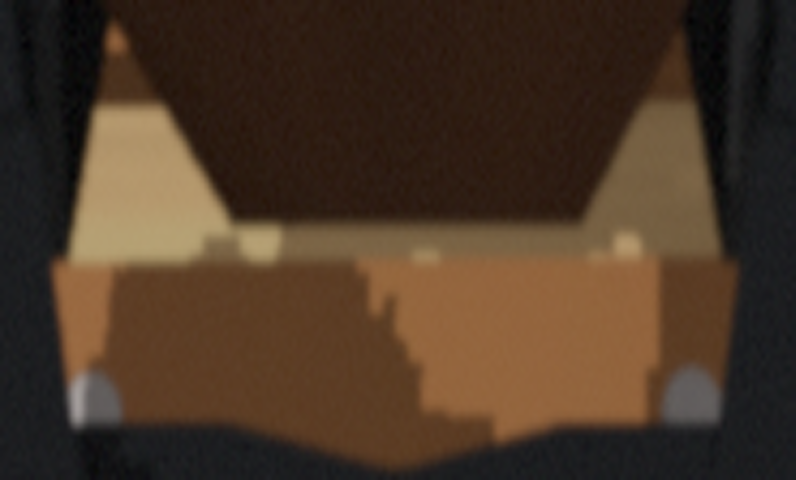

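Emit:
step_arm([
  [[-0.0013, 0.001, 0.0005], [0, -0.002, 0], 0.04],
  [[-0.0026, 0.0017, 0.0012], [-0.001, -0.003, 0], 0.04],
  [[-0.0026, 0.0017, 0.0012], [-0.001, -0.003, 0], 0.04],
  [[-0.0026, 0.0017, 0.0012], [-0.001, -0.003, 0], 0.04],
  [[-0.0026, 0.0017, 0.0012], [-0.001, -0.003, 0], 0.04],
])

```text
time_s: 10.02
eef_pos: [0.5924, -0.2826, 0.1742]
tool_rot: [-1.807, 1.69, -0.683]
ft_force: [0.9, -0.2, -0.6]
grip_width: 0.044
```

```bash
cat > st.py <<'E'
from h import *
import sys
np.set_printoptions(precision=4,suppress=True)
T=tcpT();b=np.load("board.npz");o=readout.observe();print(o["time_s"],"centre",T[:3,:3]@b["p"]+T[:3,3],"zaxis",T[:3,:3]@b["R"][:,2],"n",T[:3,:3]@b["R"][:,0],o["ft_force"],o["grip_width"])
for z in map(float,sys.argv[1:]):
    Rt,pt=place_pose([.5908,-.2835,z]);plan(Rt,pt)
E
python3 st.py .147 .135 .125 .0925
```

```text
10.0167 centre [ 0.5902 -0.2834  0.1462] zaxis [ 0.0019 -0.0024  1.    ] n [-0.9974 -0.072   0.0017] [ 0.9392 -0.1659 -0.6491] 0.04399503226911805
shift [ 0.0001 -0.001  -0.0002] rot [ 0.0017  0.0019 -0.0018] dist 0.001 deg 0.2
shift [0.0003 0.0075 0.0083] rot [ 0.0017  0.0019 -0.0018] dist 0.011 deg 0.2
shift [0.0004 0.0145 0.0154] rot [ 0.0017  0.0019 -0.0018] dist 0.021 deg 0.2
shift [0.0008 0.0374 0.0384] rot [ 0.0017  0.0019 -0.0018] dist 0.054 deg 0.2
```

Emit:
step_arm([
  [[0, 0.0015, 0.0022], [0, 0, 0], 0.04],
  [[0, 0.003, 0.0038], [0, 0, 0], 0.04],
  [[0, 0.0045, 0.0053], [0, 0, 0], 0.04],
  [[0, 0.006, 0.0068], [0, 0, 0], 0.04],
  [[0, 0.0075, 0.0083], [0, 0, 0], 0.04],
  [[0, 0.009, 0.0098], [0, 0, 0], 0.04],
  [[0, 0.0104, 0.0112], [0, 0, 0], 0.04],
  [[0, 0.0118, 0.0126], [0, 0, 0], 0.04],
  [[0, 0.0132, 0.014], [0, 0, 0], 0.04],
  [[0, 0.0132, 0.014], [0, 0, 0], 0.04],
])

```text
time_s: 10.85
eef_pos: [0.593, -0.2866, 0.1598]
tool_rot: [-1.813, 1.689, -0.667]
ft_force: [-0.4, -0.8, -1.0]
grip_width: 0.0444
```

```bash
python3 st.py .125 .115 .0925; python3 - <<'E'
from h import *
for n in("side","wrist","scene"):
    cv2.imwrite(f"pics/{n}6.png",vision.read_camera(n)[:,:,::-1])
cv2.imwrite("pics/c11.png",cv2.resize(cv2.imread("pics/wrist6.png")[380:460,230:415],None,fx=4.3,fy=6,interpolation=2))
E
```

```text
10.85 centre [ 0.5905 -0.2873  0.1318] zaxis [ 0.0104 -0.0088  0.9999] n [-0.9968 -0.0788  0.0097] [-0.3769 -0.7915 -1.0478] 0.044372550777939265
shift [-0.0038  0.0046  0.0051] rot [ 0.0098  0.0116 -0.002 ] dist 0.008 deg 0.9
shift [-0.0036  0.0116  0.0122] rot [ 0.0098  0.0116 -0.002 ] dist 0.017 deg 0.9
shift [-0.0032  0.0273  0.0283] rot [ 0.0098  0.0116 -0.002 ] dist 0.039 deg 0.9
```

View pics/c11.png

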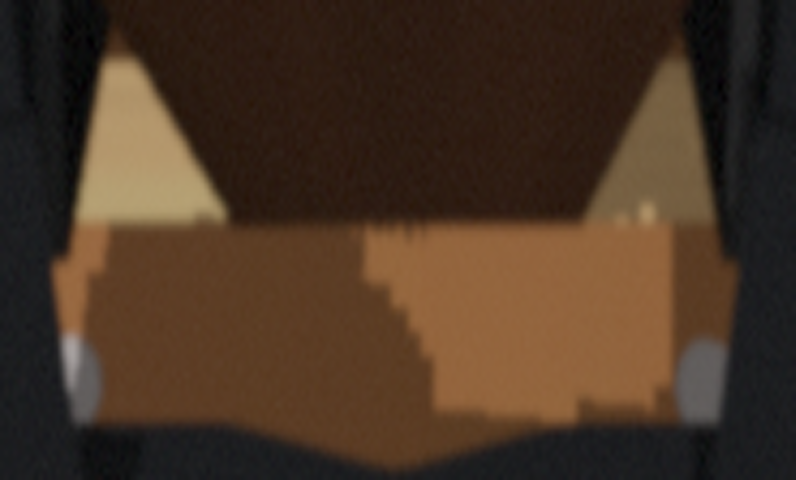

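```bash
python3 -c "
from plant import readout
o=readout.observe();print(o['q'],o['qd'],o['joint_torque'])"
```

```text
[ 1.26186691  0.55290125 -0.71801319  2.11169702 -1.4079922   0.19113004
  0.57700108] [-2.77745440e-05 -1.63050934e-03 -9.35566330e-04  1.13155086e-03
  1.76147680e-04 -3.84240600e-04  2.37870397e-04] [ 2.44599459e-02 -4.43699741e+01 -1.10472322e+01 -1.96872890e+01
 -6.11791145e-01  2.21290782e+00  1.68068389e-03]
```

The arm has hit joint limits here: q5 is at -1.408 and q6 at 0.191. A 45° tool tilt can't go lower at this stand. I'll lay the board back on the ramp and regrasp with the tool leaning about 25° back, so that the placing tilt is only about 20°.

```bash
python3 st.py .285
```

```text
11.0 centre [ 0.5907 -0.2871  0.1321] zaxis [ 0.0101 -0.0086  0.9999] n [-0.9968 -0.079   0.0094] [ 1.0968  0.2455 -0.984 ] 0.0443004807043344
shift [-0.007  -0.107  -0.1091] rot [ 0.0095  0.0115 -0.0017] dist 0.153 deg 0.9
```

Emit:
step_arm([
  [[-0.001, -0.015, -0.015], [0, 0, 0], 0.04],
  [[-0.002, -0.035, -0.036], [0.004, 0.005, 0], 0.04],
  [[-0.0035, -0.055, -0.057], [0.0095, 0.0115, 0], 0.04],
  [[-0.005, -0.075, -0.077], [0.0095, 0.0115, 0], 0.04],
  [[-0.006, -0.095, -0.097], [0.0095, 0.0115, 0], 0.04],
  [[-0.007, -0.107, -0.109], [0.0095, 0.0115, 0], 0.04],
  [[-0.007, -0.107, -0.109], [0.0095, 0.0115, 0], 0.04],
])

```text
time_s: 11.58
eef_pos: [0.595, -0.283, 0.3185]
tool_rot: [-1.808, 1.685, -0.695]
ft_force: [0.7, 0.3, -1.0]
grip_width: 0.0442
```

```bash
python3 - <<'E'
from h import *
print(tcpT()[:3,3],readout.observe()["q"])
plan(R.from_rotvec([-2.597,1.766,-.001]).as_matrix(),[.5395,.3018,.30])
E
```

```text
[ 0.59499537 -0.28300698  0.31851715] [ 1.05608426  0.19672243 -0.44684829  2.03143058 -0.96990521  0.4972421
 -0.08308507]
shift [-0.5872  0.0247  0.0063] rot [-0.7826 -0.1146 -0.29  ] dist 0.588 deg 48.3
```

Emit:
step_arm([
  [[-0.018, 0.0008, 0], [-0.024, -0.0035, -0.009], 0.04],
  [[-0.05, 0.002, 0.0005], [-0.067, -0.01, -0.025], 0.04],
  [[-0.085, 0.0036, 0.001], [-0.113, -0.017, -0.042], 0.04],
  [[-0.122, 0.005, 0.0013], [-0.163, -0.024, -0.06], 0.04],
  [[-0.16, 0.0067, 0.0017], [-0.213, -0.031, -0.079], 0.04],
  [[-0.198, 0.0083, 0.002], [-0.264, -0.039, -0.098], 0.04],
  [[-0.236, 0.01, 0.0025], [-0.315, -0.046, -0.117], 0.04],
  [[-0.274, 0.0115, 0.003], [-0.365, -0.053, -0.135], 0.04],
  [[-0.312, 0.013, 0.0033], [-0.416, -0.061, -0.154], 0.04],
  [[-0.35, 0.0147, 0.0037], [-0.466, -0.068, -0.173], 0.04],
  [[-0.388, 0.0163, 0.0042], [-0.517, -0.076, -0.192], 0.04],
  [[-0.42, 0.0177, 0.0045], [-0.56, -0.082, -0.207], 0.04],
])

```text
time_s: 12.58
eef_pos: [0.5524, 0.139, 0.3016]
tool_rot: [-2.384, 1.768, -0.21]
ft_force: [-0.1, -0.1, -1.2]
grip_width: 0.0442
```

```bash
python3 - <<'E'
from h import *
plan(R.from_rotvec([-2.597,1.766,-.001]).as_matrix(),[.5395,.3018,.28])
E
```

```text
shift [-0.1599 -0.0297  0.0264] rot [-0.2159 -0.0233 -0.0815] dist 0.165 deg 13.3
```

Emit:
step_arm([
  [[-0.035, -0.0065, 0.003], [-0.047, -0.005, -0.018], 0.04],
  [[-0.07, -0.013, 0.008], [-0.095, -0.01, -0.036], 0.04],
  [[-0.105, -0.0195, 0.014], [-0.142, -0.015, -0.054], 0.04],
  [[-0.135, -0.025, 0.02], [-0.182, -0.02, -0.069], 0.04],
  [[-0.152, -0.028, 0.024], [-0.205, -0.022, -0.077], 0.04],
  [[-0.16, -0.0297, 0.0264], [-0.216, -0.0233, -0.0815], 0.04],
  [[-0.16, -0.0297, 0.0264], [-0.216, -0.0233, -0.0815], 0.04],
  [[-0.16, -0.0297, 0.0264], [-0.216, -0.0233, -0.0815], 0.04],
  [[-0.16, -0.0297, 0.0264], [-0.216, -0.0233, -0.0815], 0.04],
])

```text
time_s: 13.33
eef_pos: [0.5419, 0.2967, 0.2804]
tool_rot: [-2.591, 1.773, -0.007]
ft_force: [0.5, -0.5, -1.0]
grip_width: 0.0446
```

```bash
python3 - <<'E'
from h import *
print(tcpT())
plan(R.from_rotvec([-2.597,1.766,-.001]).as_matrix(),[.5395,.3017,.14])
E
```

```text
[[ 3.62324802e-01 -9.32040706e-01  4.56736760e-03  5.41872181e-01]
 [-9.32048605e-01 -3.62332196e-01 -8.82204374e-04  2.96690799e-01]
 [ 2.47715472e-03 -3.93736408e-03 -9.99989180e-01  2.80360114e-01]
 [ 0.00000000e+00  0.00000000e+00  0.00000000e+00  1.00000000e+00]]
shift [-0.0059  0.0009  0.1403] rot [-0.0027 -0.0025 -0.0057] dist 0.14 deg 0.4
```

Emit:
step_arm([
  [[-0.003, 0.0005, 0.015], [-0.0027, -0.0025, -0.003], 0.04],
  [[-0.0059, 0.0009, 0.035], [-0.0027, -0.0025, -0.0057], 0.04],
  [[-0.0059, 0.0009, 0.055], [-0.0027, -0.0025, -0.0057], 0.04],
  [[-0.0059, 0.0009, 0.075], [-0.0027, -0.0025, -0.0057], 0.04],
  [[-0.0059, 0.0009, 0.095], [-0.0027, -0.0025, -0.0057], 0.04],
  [[-0.0059, 0.0009, 0.113], [-0.0027, -0.0025, -0.0057], 0.04],
  [[-0.0059, 0.0009, 0.128], [-0.0027, -0.0025, -0.0057], 0.04],
  [[-0.0059, 0.0009, 0.137], [-0.0027, -0.0025, -0.0057], 0.04],
  [[-0.0059, 0.0009, 0.14], [-0.0027, -0.0025, -0.0057], 0.04],
  [[-0.0059, 0.0009, 0.14], [-0.0027, -0.0025, -0.0057], 0.04],
  [[-0.0059, 0.0009, 0.14], [-0.0027, -0.0025, -0.0057], 0.04],
])

```text
time_s: 14.25
eef_pos: [0.5397, 0.3039, 0.1414]
tool_rot: [-2.597, 1.763, -0.001]
ft_force: [0.8, -1.7, -1.1]
grip_width: 0.0443
```

```bash
python3 - <<'E'
from h import *
print(tcpT())
plan(R.from_rotvec([-2.597,1.766,-.001]).as_matrix(),[.5402,.3020,.1205])
E
```

```text
[[ 0.36895813 -0.92944329  0.0022505   0.53966079]
 [-0.9294453  -0.36895376  0.00213466  0.30388941]
 [-0.00115371 -0.00287932 -0.99999519  0.1414053 ]
 [ 0.          0.          0.          1.        ]]
shift [0.002  0.0003 0.0209] rot [-0.0017  0.0011  0.0015] dist 0.021 deg 0.1
```

Emit:
step_arm([
  [[0.001, 0, 0.005], [0, 0.001, 0.001], 0.04],
  [[0.002, 0, 0.01], [-0.0017, 0.001, 0.0015], 0.04],
  [[0.002, 0, 0.015], [-0.0017, 0.001, 0.0015], 0.04],
  [[0.002, 0, 0.019], [-0.0017, 0.001, 0.0015], 0.04],
  [[0.002, 0, 0.0205], [-0.0017, 0.001, 0.0015], 0.04],
  [[0.002, 0, 0.0205], [-0.0017, 0.001, 0.0015], 0.04],
  [[0.002, 0, 0.0205], [-0.0017, 0.001, 0.0015], 0.04],
])

```text
time_s: 14.83
eef_pos: [0.5397, 0.3022, 0.1201]
tool_rot: [2.598, -1.766, -0.0]
ft_force: [-0.4, -0.7, -0.6]
grip_width: 0.0444
```

Emit:
step_arm([
  [[0, 0, 0], [0, 0, 0], 0.05],
  [[0, 0, 0], [0, 0, 0], 0.06],
  [[0, 0, 0], [0, 0, 0], 0.07],
  [[0, 0, 0], [0, 0, 0], 0.08],
  [[0, 0, 0], [0, 0, 0], 0.085],
  [[0, 0, 0], [0, 0, 0], 0.085],
  [[0, 0, 0], [0, 0, 0], 0.085],
])

```text
time_s: 15.42
eef_pos: [0.54, 0.3022, 0.1203]
tool_rot: [-2.598, 1.766, 0.0]
ft_force: [0.4, 0.1, -0.2]
grip_width: 0.0852
```

Emit:
step_arm([
  [[0, 0, -0.015], [0, 0, 0], 0.085],
  [[0, 0, -0.035], [0, 0, 0], 0.085],
  [[0, 0, -0.055], [0, 0, 0], 0.085],
  [[0, 0, -0.075], [0, 0, 0], 0.085],
  [[0, 0, -0.095], [0, 0, 0], 0.085],
  [[0, 0, -0.11], [0, 0, 0], 0.085],
  [[0, 0, -0.12], [0, 0, 0], 0.085],
  [[0, 0, -0.12], [0, 0, 0], 0.085],
  [[0, 0, -0.12], [0, 0, 0], 0.085],
])

```text
time_s: 16.17
eef_pos: [0.54, 0.3021, 0.2402]
tool_rot: [-2.598, 1.766, -0.001]
ft_force: [-0.0, 0.2, -0.6]
grip_width: 0.0852
```

```bash
python3 - <<'E'
from h import *
T=tcpT();print(T,readout.observe()["q"])
for n in("side","wrist"):
    cv2.imwrite(f"pics/{n}7.png",vision.read_camera(n)[:,:,::-1])
np.save("T7.npy",T)
Rm,t=pose([.5223,.2931,.3736])
n=np.array([-1,0,1])/2**.5;u=np.array([1,0,1])/2**.5;y=np.array([0,1,0]);F=np.array([-.0593,0,.045])
for a,w,c in((.16,.0125,-1),(0,.0225,1)): print(proj("wrist",np.array([F+a*u+b*w*y+c*.009*n for b in(1,-1)])@Rm.T+t,T))
for al in(-20,-25,-30):
    Rt=tool(.3736,np.radians(al)); G=Rm@(F+.125*u)+t; pt=G+.005*Rt[:,2]
    print(al,pt); plan(Rt,pt-.12*Rt[:,2]);plan(Rt,pt)
E
```

```text
[[ 3.67850216e-01 -9.29884838e-01  6.36904577e-04  5.40049075e-01]
 [-9.29885056e-01 -3.67850149e-01  2.23311677e-04  3.02100611e-01]
 [ 2.66313008e-05 -6.74393297e-04 -9.99999772e-01  2.40234916e-01]
 [ 0.00000000e+00  0.00000000e+00  0.00000000e+00  1.00000000e+00]] [-0.06383589  0.49800071 -0.6685945   1.63330652  0.33431123  1.12684083
 -2.01253805]
[[300.30649821 186.91350753]
 [348.85655237 187.03086187]]
[[295.94182372 318.8797709 ]
 [350.23524162 319.00055718]]
-20 [0.54778968 0.30309222 0.12868988]
shift [ 0.0018 -0.0494 -0.0026] rot [-0.3472 -0.0008  0.0031] dist 0.05 deg 19.9
shift [ 0.0017 -0.0086  0.1102] rot [-0.3472 -0.0008  0.0031] dist 0.111 deg 19.9
-25 [0.54741449 0.30294514 0.12885681]
shift [ 0.0018 -0.0587  0.0012] rot [-0.4345 -0.0009  0.0031] dist 0.059 deg 24.9
shift [ 0.0017 -0.0082  0.11  ] rot [-0.4345 -0.0009  0.0031] dist 0.11 deg 24.9
-30 [0.54705427 0.30280393 0.12905822]
shift [ 0.0019 -0.0676  0.0058] rot [-0.5217 -0.0011  0.0031] dist 0.068 deg 29.9
shift [ 0.0017 -0.0078  0.1098] rot [-0.5217 -0.0011  0.0031] dist 0.11 deg 29.9
```

View pics/wrist7.png

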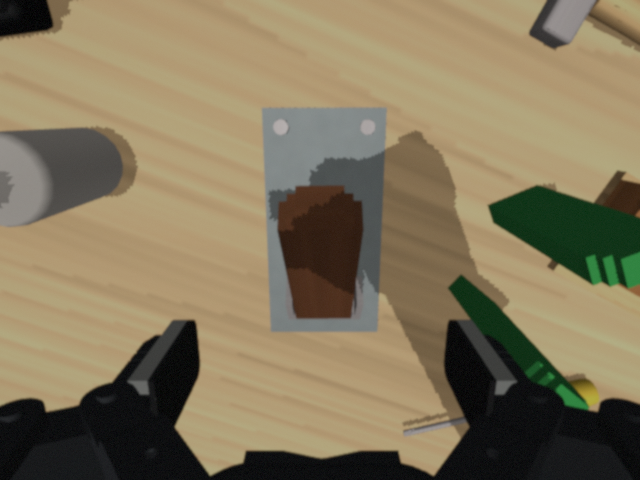

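Emit:
step_arm([
  [[0.0003, -0.01, 0], [-0.07, 0, 0], 0.085],
  [[0.0006, -0.022, 0], [-0.16, 0, 0.001], 0.085],
  [[0.001, -0.034, 0], [-0.25, 0, 0.002], 0.085],
  [[0.0013, -0.046, 0.001], [-0.34, 0, 0.003], 0.085],
  [[0.0015, -0.055, 0.001], [-0.41, 0, 0.003], 0.085],
  [[0.0015, -0.0587, 0.001], [-0.4345, -0.001, 0.003], 0.085],
  [[0.0015, -0.0587, 0.001], [-0.4345, -0.001, 0.003], 0.085],
  [[0.0015, -0.0587, 0.001], [-0.4345, -0.001, 0.003], 0.085],
  [[0.0015, -0.0587, 0.001], [-0.4345, -0.001, 0.003], 0.085],
])

```text
time_s: 17.02
eef_pos: [0.5943, 0.3224, 0.2387]
tool_rot: [2.283, -1.555, -0.344]
ft_force: [-0.0, -0.1, 0.3]
grip_width: 0.085
```

```bash
cat > rg.py <<'E'
from h import *
T=tcpT();print(T[:3,3],readout.observe()["q"])
Rm,t=pose([.5223,.2931,.3736])
u=np.array([1,0,1])/2**.5;F=np.array([-.0593,0,.045])
Rt=tool(.3736,np.radians(-25)); G=Rm@(F+.125*u)+t; pt=G+.005*Rt[:,2]
plan(Rt,pt)
E
python3 rg.py
```

```text
[0.59430453 0.32244639 0.23870565] [-0.22697669  0.88969856 -0.59487522  1.03230071  0.30820174  1.74578272
 -1.93559274]
shift [ 0.0011 -0.0002  0.121 ] rot [-0.0015  0.0001  0.0011] dist 0.121 deg 0.1
```

Emit:
step_arm([
  [[0, 0, 0.015], [0, 0, 0], 0.085],
  [[0.0005, 0, 0.033], [0, 0, 0], 0.085],
  [[0.001, 0, 0.052], [0, 0, 0], 0.085],
  [[0.001, 0, 0.07], [0, 0, 0], 0.085],
  [[0.001, 0, 0.087], [0, 0, 0], 0.085],
  [[0.001, 0, 0.1], [0, 0, 0], 0.085],
  [[0.001, 0, 0.111], [0, 0, 0], 0.085],
  [[0.001, 0, 0.118], [0, 0, 0], 0.085],
  [[0.001, 0, 0.121], [0, 0, 0], 0.085],
  [[0.001, 0, 0.121], [0, 0, 0], 0.085],
  [[0.001, 0, 0.121], [0, 0, 0], 0.085],
])

```text
time_s: 17.93
eef_pos: [0.5484, 0.3031, 0.1302]
tool_rot: [2.283, -1.557, -0.343]
ft_force: [0.5, 0.3, -0.8]
grip_width: 0.085
```

```bash
python3 rg.py; python3 - <<'E'
from h import *
for n in("side","wrist"):
    cv2.imwrite(f"pics/{n}8.png",vision.read_camera(n)[:,:,::-1])
cv2.imwrite("pics/c12.png",cv2.resize(cv2.imread("pics/side8.png")[230:440,140:340],None,fx=2.8,fy=2.8,interpolation=2))
E
```

```text
[0.54844828 0.30307912 0.13021394] [-0.18067182  0.89922352 -0.59114531  1.28910225  0.32607892  1.49794784
 -1.97068101]
shift [-0.0003  0.0003  0.0017] rot [-0.0032  0.0006  0.0002] dist 0.002 deg 0.2
```

View pics/c12.png

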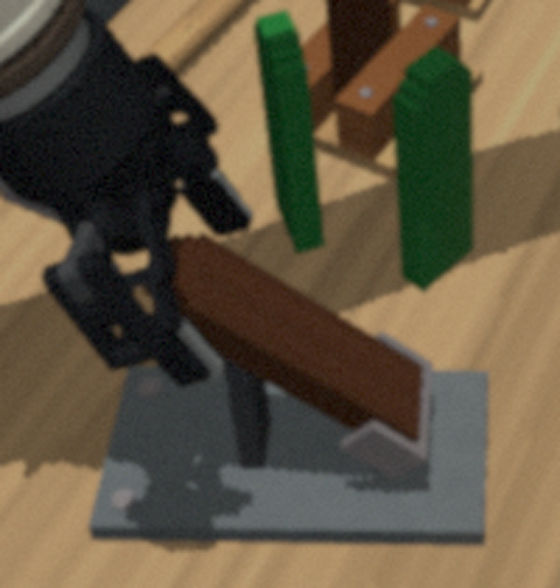

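View pics/wrist8.png

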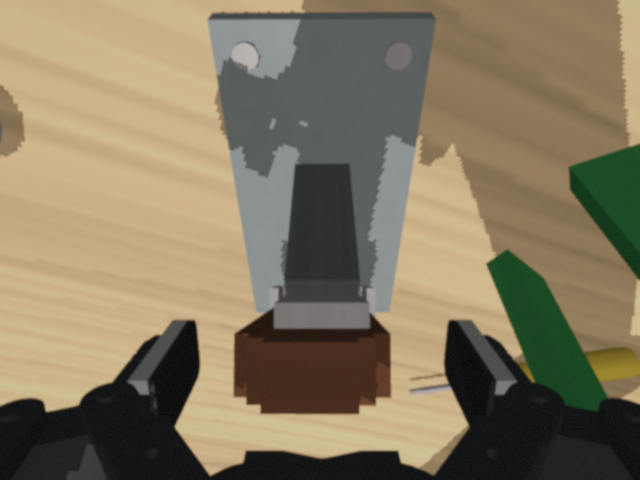

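Emit:
step_arm([
  [[0, 0, 0.001], [0, 0, 0], 0.06],
  [[0, 0, 0.001], [0, 0, 0], 0.05],
  [[0, 0, 0.001], [0, 0, 0], 0.044],
  [[0, 0, 0.001], [0, 0, 0], 0.04],
  [[0, 0, 0.001], [0, 0, 0], 0.04],
  [[0, 0, 0.001], [0, 0, 0], 0.04],
  [[0, 0, 0.001], [0, 0, 0], 0.04],
  [[0, 0, 0.001], [0, 0, 0], 0.04],
], squeeze=55)

```text
time_s: 18.7
eef_pos: [0.5478, 0.303, 0.1288]
tool_rot: [2.283, -1.557, -0.344]
ft_force: [1.7, 1.2, 1.8]
grip_width: 0.0445
```

```bash
python3 - <<'E'
from h import *
T=tcpT();Rt=T[:3,:3]; print(T[:3,3]);plan(Rt,T[:3,3]+[0,0,.18]);plan(Rt,T[:3,3]+[-.02,-.01,.18])
E
```

```text
[0.54776901 0.30296825 0.12881868]
shift [-1.000e-04  7.570e-02 -1.633e-01] rot [0. 0. 0.] dist 0.18 deg 0.0
shift [ 0.0019  0.0959 -0.154 ] rot [0. 0. 0.] dist 0.181 deg 0.0
```

Emit:
step_arm([
  [[0, 0.003, -0.006], [0, 0, 0], 0.04],
  [[0, 0.0085, -0.018], [0, 0, 0], 0.04],
  [[0, 0.017, -0.036], [0, 0, 0], 0.04],
  [[0, 0.0252, -0.0545], [0, 0, 0], 0.04],
  [[0, 0.0337, -0.0726], [0.03, 0, 0], 0.04],
  [[0, 0.042, -0.0907], [0.1, 0, 0], 0.04],
  [[0, 0.0505, -0.109], [0.18, 0, 0], 0.04],
  [[0, 0.059, -0.127], [0.26, 0, 0], 0.04],
  [[0, 0.0673, -0.145], [0.34, 0, 0], 0.04],
  [[0, 0.0735, -0.158], [0.41, 0, 0], 0.04],
  [[0, 0.0757, -0.163], [0.436, 0, 0], 0.04],
  [[0, 0.0757, -0.163], [0.436, 0, 0], 0.04],
])

```text
time_s: 19.7
eef_pos: [0.5471, 0.3029, 0.3115]
tool_rot: [-2.592, 1.766, -0.006]
ft_force: [0.4, 0.1, -1.3]
grip_width: 0.0445
```

Emit:
step_arm([
  [[0, 0, -0.01], [0, 0, 0], 0.04],
  [[0, 0, -0.02], [0, 0, 0], 0.04],
  [[0, 0, -0.02], [0, 0, 0], 0.04],
])

```text
time_s: 19.95
eef_pos: [0.5487, 0.3031, 0.3296]
tool_rot: [-2.593, 1.77, 0.0]
ft_force: [0.3, 0.1, 0.3]
grip_width: 0.0441
```

```bash
python3 - <<'E'
from h import *
T=tcpT();print(T,readout.observe()["q"])
for n in("side","wrist"):
    cv2.imwrite(f"pics/{n}9.png",vision.read_camera(n)[:,:,::-1])
np.save("T9.npy",T)
cv2.imwrite("pics/c13.png",cv2.resize(cv2.imread("pics/side9.png")[150:350,150:350],None,fx=2.9,fy=2.9,interpolation=2))
E
```

```text
[[ 0.36439775 -0.93124239  0.00137517  0.54871708]
 [-0.93124216 -0.36439445  0.00217528  0.30311241]
 [-0.00152461 -0.00207328 -0.99999669  0.32956446]
 [ 0.          0.          0.          1.        ]] [-0.046438    0.43955261 -0.69453663  1.50651419  0.28599211  1.29681895
 -1.96888506]
```

View pics/wrist9.png

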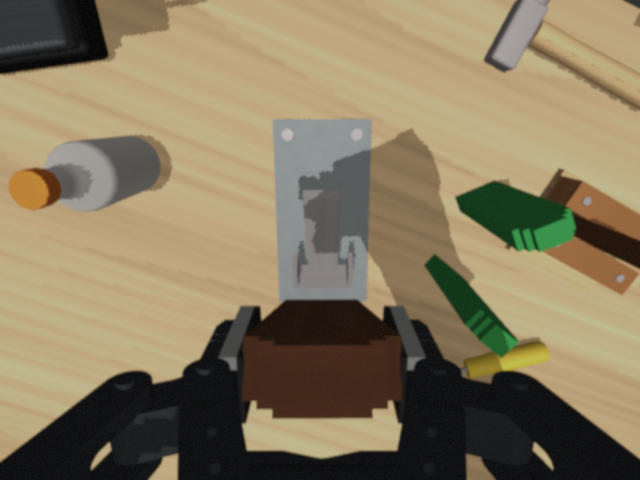

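View pics/c13.png

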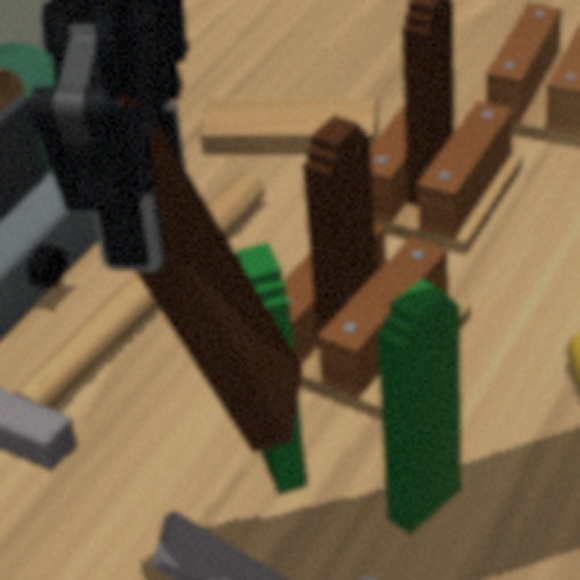

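```bash
cd pics; python3 - <<'E'
import cv2
a=cv2.imread("wrist9.png")[290:425,230:415]; cv2.imwrite("c14.png",cv2.resize(a,None,fx=4,fy=4,interpolation=2))
E
```

```text
(no output)
```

View pics/c14.png

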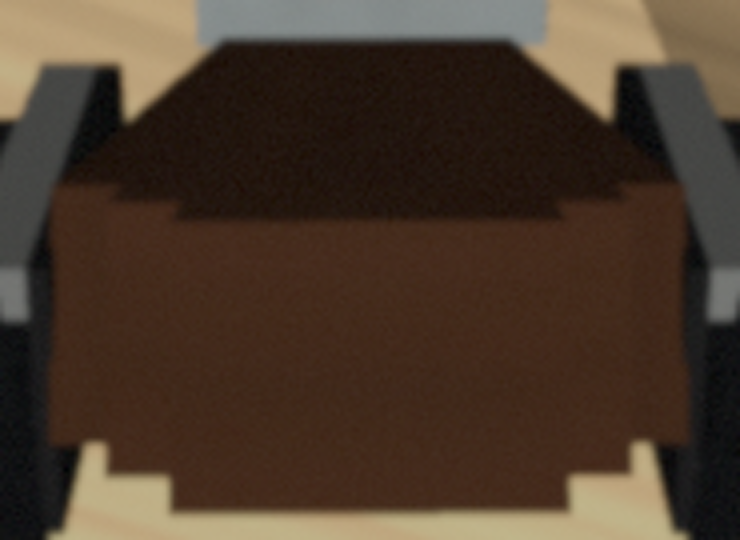

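```bash
cat > fit4.py <<'E'
from h import *
np.set_printoptions(precision=4,suppress=True)
px=np.array([(226,40),(511,39),(57,186),(680,185),(177,219),(560,217),(50,444),(688,443),(173,511),(567,509)])/4+[230,290]-.375
w=np.array([.0225,.0225,.0125,.0225,.0125]).repeat(2)*np.tile([-1,1],5)
B=np.c_[np.array([-.009]*6+[.009]*4),w,np.array([-.08,.066,.08,.066,.08]).repeat(2)]
th=np.radians(20);Y=np.array([1.,0,0]);z0=np.array([0,-np.sin(th),-np.cos(th)]);x0=np.cross(Y,z0)
R0=np.c_[x0,Y,z0];I=np.eye(4)
def f(p): return (proj("wrist",B@(R.from_rotvec(p[:3]).as_matrix()@R0).T+p[3:6],I)-px).ravel()
s=least_squares(f,np.r_[0,0,0,0,.02,.04]);print(s.x,"\n",s.fun.reshape(-1,2))
Rb=R.from_rotvec(s.x[:3]).as_matrix()@R0
np.savez("board.npz",R=Rb,p=s.x[3:]);print(Rb[:,2],"angle",np.degrees(np.arctan2(-Rb[1,2],-Rb[2,2])))
Rt,pt=place_pose([.5908,-.2835,.29]);print(Rt,pt);plan(Rt,pt)
E
python3 fit4.py
```

```text
[-0.0046 -0.0009 -0.0021  0.0005  0.0165  0.0387] 
 [[-0.0094  0.1831]
 [-0.0367  0.2294]
 [-0.3716  0.1651]
 [ 0.4275 -0.0314]
 [-1.2158  0.4902]
 [ 1.2939  0.7102]
 [ 0.9106 -0.5419]
 [-0.7398 -0.7399]
 [-0.471  -0.2783]
 [ 0.2119 -0.0594]]
[ 0.0001 -0.3464 -0.9381] angle 20.26486014579895
[[ 0.0697 -0.9358  0.3455]
 [-0.9976 -0.0654  0.024 ]
 [ 0.0001 -0.3464 -0.9381]] [ 0.5928 -0.2828  0.332 ]
shift [ 0.5616  0.172  -0.005 ] rot [0.3506 0.0551 0.3001] dist 0.587 deg 26.6
```

Emit:
step_arm([
  [[0.017, 0.0052, 0], [0.0106, 0.0017, 0.009], 0.04],
  [[0.05, 0.0153, -0.0004], [0.031, 0.005, 0.0267], 0.04],
  [[0.085, 0.026, -0.0008], [0.053, 0.0083, 0.0454], 0.04],
  [[0.122, 0.0374, -0.001], [0.076, 0.012, 0.0652], 0.04],
  [[0.159, 0.0487, -0.0014], [0.099, 0.0156, 0.085], 0.04],
  [[0.196, 0.06, -0.0017], [0.122, 0.0192, 0.1047], 0.04],
  [[0.233, 0.0714, -0.002], [0.1455, 0.0229, 0.1245], 0.04],
  [[0.27, 0.0827, -0.0024], [0.1686, 0.0265, 0.1443], 0.04],
  [[0.307, 0.094, -0.0027], [0.1917, 0.0301, 0.164], 0.04],
  [[0.344, 0.1054, -0.003], [0.2148, 0.0338, 0.1838], 0.04],
  [[0.38, 0.1164, -0.0034], [0.2372, 0.0373, 0.203], 0.04],
  [[0.41, 0.1256, -0.0037], [0.256, 0.0402, 0.219], 0.04],
])

```text
time_s: 21.05
eef_pos: [0.5797, -0.1284, 0.3306]
tool_rot: [-2.23, 1.918, -0.262]
ft_force: [0.4, -1.1, -1.4]
grip_width: 0.0442
```

```bash
python3 st.py .29
```

```text
21.05 centre [ 0.5739 -0.1303  0.2889] zaxis [0.092  0.0242 0.9955] n [-0.9843 -0.1488  0.0946] [ 0.3728 -1.108  -1.3688] 0.04424559529166653
shift [ 0.1546  0.0097 -0.0024] rot [0.0942 0.0139 0.0785] dist 0.155 deg 7.1
```

Emit:
step_arm([
  [[0.035, 0.0022, 0], [0.0213, 0.003, 0.018], 0.04],
  [[0.07, 0.0044, -0.001], [0.0426, 0.006, 0.0355], 0.04],
  [[0.103, 0.0065, -0.0015], [0.063, 0.009, 0.052], 0.04],
  [[0.13, 0.008, -0.002], [0.08, 0.0117, 0.066], 0.04],
  [[0.147, 0.0092, -0.0023], [0.09, 0.0133, 0.0746], 0.04],
  [[0.1546, 0.0097, -0.0024], [0.0942, 0.014, 0.0785], 0.04],
  [[0.1546, 0.0097, -0.0024], [0.0942, 0.014, 0.0785], 0.04],
  [[0.1546, 0.0097, -0.0024], [0.0942, 0.014, 0.0785], 0.04],
  [[0.1546, 0.0097, -0.0024], [0.0942, 0.014, 0.0785], 0.04],
])

```text
time_s: 21.8
eef_pos: [0.5946, -0.2762, 0.333]
tool_rot: [-2.099, 1.944, -0.347]
ft_force: [0.4, 0.8, -0.3]
grip_width: 0.0443
```

```bash
python3 st.py .29 .147; python3 -c "
from plant import readout
print(readout.observe()['q'])"
```

```text
21.8 centre [ 0.5926 -0.2769  0.291 ] zaxis [-0.0005 -0.0009  1.    ] n [-0.9969 -0.079  -0.0005] [ 0.4047  0.7935 -0.2655] 0.04428427281944099
shift [0.0064 0.0025 0.0001] rot [-0.0005  0.0033  0.0064] dist 0.007 deg 0.4
shift [0.0065 0.0521 0.1343] rot [-0.0005  0.0033  0.0064] dist 0.144 deg 0.4
[ 0.85521562  0.26612315 -0.43660539  1.71497261 -0.08364432  0.87816343
 -1.00106789]
```

q6 is at 0.88, so there is plenty of room. I'll lower to just above the rims.

Emit:
step_arm([
  [[0.002, 0.005, 0.012], [0, 0.001, 0.002], 0.04],
  [[0.004, 0.012, 0.03], [0, 0.002, 0.004], 0.04],
  [[0.0065, 0.02, 0.05], [0, 0.0033, 0.0064], 0.04],
  [[0.0065, 0.0285, 0.072], [0, 0.0033, 0.0064], 0.04],
  [[0.0065, 0.037, 0.094], [0, 0.0033, 0.0064], 0.04],
  [[0.0065, 0.0445, 0.114], [0, 0.0033, 0.0064], 0.04],
  [[0.0065, 0.05, 0.128], [0, 0.0033, 0.0064], 0.04],
  [[0.0065, 0.052, 0.134], [0, 0.0033, 0.0064], 0.04],
  [[0.0065, 0.052, 0.134], [0, 0.0033, 0.0064], 0.04],
  [[0.0065, 0.052, 0.134], [0, 0.0033, 0.0064], 0.04],
  [[0.0065, 0.052, 0.134], [0, 0.0033, 0.0064], 0.04],
  [[0.0065, 0.052, 0.134], [0, 0.0033, 0.0064], 0.04],
])

```text
time_s: 22.8
eef_pos: [0.5932, -0.2861, 0.1912]
tool_rot: [-2.09, 1.955, -0.356]
ft_force: [-0.4, -0.7, -1.8]
grip_width: 0.0444
```

```bash
python3 st.py .147 .125; python3 - <<'E'
from h import *
print(readout.observe()['q'])
T=tcpT();np.save("T10.npy",T)
for n in("side","wrist","scene"):
    cv2.imwrite(f"pics/{n}10.png",vision.read_camera(n)[:,:,::-1])
cv2.imwrite("pics/c15.png",cv2.resize(cv2.imread("pics/side10.png")[90:220,280:400],None,fx=4.6,fy=4.6,interpolation=2))
for x in(.5908,.5918):
    Rm,t=pose([x,-.2835,.072]);print(proj("wrist",np.array([(.01,.04,.052),(.01,-.04,.052),(.038,.055,.052),(.038,-.055,.052)])@Rm.T+t,T).round(1))
E
```

```text
22.8 centre [ 0.5914 -0.2869  0.1491] zaxis [-0.0033  0.0027  1.    ] n [-0.9977 -0.0684 -0.0031] [-0.3978 -0.6515 -1.7816] 0.044425470410568484
shift [-0.0034  0.0009  0.0019] rot [-0.0031 -0.0039 -0.0023] dist 0.004 deg 0.3
shift [-0.0034  0.0086  0.0225] rot [-0.0031 -0.0039 -0.0023] dist 0.024 deg 0.3
[ 0.83366745  0.42172876 -0.40757232  1.85807473 -0.03298953  0.58441987
 -0.99551204]
[[256.7 298.1]
 [375.8 297.3]
 [234.6 256.5]
 [397.4 255.5]]
[[256.8 296.6]
 [375.8 295.8]
 [234.7 255.1]
 [397.4 254. ]]
```

View pics/wrist10.png

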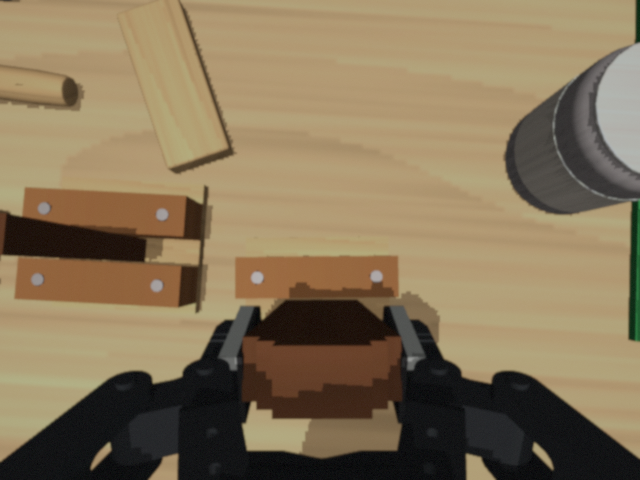

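View pics/c15.png

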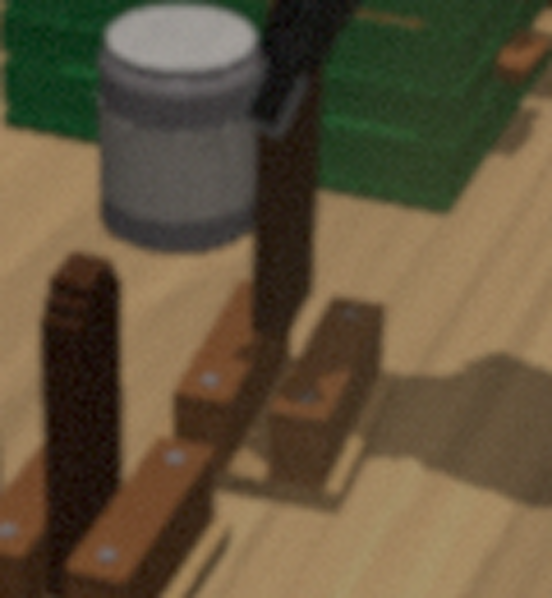

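Emit:
step_arm([
  [[-0.0015, 0.0004, 0], [-0.001, -0.001, 0], 0.04],
  [[-0.0025, 0.0009, 0.001], [-0.002, -0.003, -0.002], 0.04],
  [[-0.0025, 0.0009, 0.001], [-0.002, -0.003, -0.002], 0.04],
  [[-0.0025, 0.0009, 0.001], [-0.002, -0.003, -0.002], 0.04],
  [[-0.0025, 0.0009, 0.001], [-0.002, -0.003, -0.002], 0.04],
  [[-0.0025, 0.0009, 0.001], [-0.002, -0.003, -0.002], 0.04],
])

```text
time_s: 23.45
eef_pos: [0.5914, -0.2836, 0.1881]
tool_rot: [-2.093, 1.954, -0.347]
ft_force: [-0.5, 0.1, -0.4]
grip_width: 0.0444
```

```bash
python3 st.py .147 .125 .092; python3 - <<'E'
from h import *
vision.read_camera("wrist")
E
python3 st.py .147
```

```text
23.45 centre [ 0.5894 -0.2842  0.1461] zaxis [ 0.0013 -0.0009  1.    ] n [-0.9975 -0.0708  0.0012] [-0.5463  0.1489 -0.364 ] 0.044439146440573035
shift [-0.0006 -0.0017 -0.0004] rot [ 0.0012  0.0005 -0.0014] dist 0.002 deg 0.1
shift [-0.0006  0.0059  0.0203] rot [ 0.0012  0.0005 -0.0014] dist 0.021 deg 0.1
shift [-0.0006  0.0173  0.0512] rot [ 0.0012  0.0005 -0.0014] dist 0.054 deg 0.1
23.5 centre [ 0.5894 -0.2842  0.1461] zaxis [ 0.0013 -0.0008  1.    ] n [-0.9975 -0.0708  0.0012] [ 0.5692  0.3718 -0.5626] 0.04428344806038544
shift [-0.0007 -0.0017 -0.0004] rot [ 0.0012  0.0005 -0.0014] dist 0.002 deg 0.1
```

Emit:
step_arm([
  [[-0.0006, -0.0014, -0.0004], [0.001, 0.0005, -0.001], 0.04],
  [[-0.0006, -0.0014, -0.0004], [0.001, 0.0005, -0.001], 0.04],
  [[-0.0006, -0.0014, -0.0004], [0.001, 0.0005, -0.001], 0.04],
  [[-0.0006, -0.0014, -0.0004], [0.001, 0.0005, -0.001], 0.04],
  [[-0.0006, -0.0014, -0.0004], [0.001, 0.0005, -0.001], 0.04],
  [[-0.0006, -0.0014, -0.0004], [0.001, 0.0005, -0.001], 0.04],
])

```text
time_s: 24.0
eef_pos: [0.5925, -0.2829, 0.189]
tool_rot: [-2.093, 1.953, -0.349]
ft_force: [-1.1, -0.5, -1.0]
grip_width: 0.0443
```

```bash
python3 st.py .147 .125 .092
```

```text
24.0 centre [ 0.5905 -0.2836  0.1469] zaxis [ 0.0002 -0.0001  1.    ] n [-0.9974 -0.0716  0.0002] [-1.0831 -0.5374 -0.9753] 0.04431889806157953
shift [-0.     -0.0003  0.    ] rot [ 0.0002 -0.     -0.0003] dist 0.0 deg 0.0
shift [-0.      0.0073  0.0207] rot [ 0.0002 -0.     -0.0003] dist 0.022 deg 0.0
shift [-0.0001  0.0188  0.0516] rot [ 0.0002 -0.     -0.0003] dist 0.055 deg 0.0
```

Emit:
step_arm([
  [[0, 0.0006, 0.0024], [0, 0, 0], 0.04],
  [[0, 0.0015, 0.0049], [0, 0, 0], 0.04],
  [[0, 0.0024, 0.0073], [0, 0, 0], 0.04],
  [[0, 0.0032, 0.0096], [0, 0, 0], 0.04],
  [[0, 0.0039, 0.0115], [0, 0, 0], 0.04],
  [[0, 0.0046, 0.0134], [0, 0, 0], 0.04],
  [[0, 0.0053, 0.0153], [0, 0, 0], 0.04],
  [[0, 0.006, 0.0171], [0, 0, 0], 0.04],
  [[0, 0.0067, 0.019], [0, 0, 0], 0.04],
  [[0, 0.0073, 0.0207], [0, 0, 0], 0.04],
  [[0, 0.0073, 0.0207], [0, 0, 0], 0.04],
  [[0, 0.0073, 0.0207], [0, 0, 0], 0.04],
])

```text
time_s: 25.0
eef_pos: [0.5928, -0.2828, 0.1669]
tool_rot: [-2.093, 1.953, -0.349]
ft_force: [-0.1, 0.6, -1.2]
grip_width: 0.0441
```

```bash
python3 st.py .125 .092; python3 - <<'E'
from h import *
for n in("side","wrist"):
    cv2.imwrite(f"pics/{n}11.png",vision.read_camera(n)[:,:,::-1])
cv2.imwrite("pics/c16.png",cv2.resize(cv2.imread("pics/side11.png")[90:220,280:400],None,fx=4.6,fy=4.6,interpolation=2))
E
```

```text
25.0 centre [ 0.5908 -0.2835  0.1249] zaxis [ 0.0003 -0.0002  1.    ] n [-0.9974 -0.0716  0.0003] [-0.1351  0.5662 -1.2132] 0.044145611648163954
shift [ 0.      0.     -0.0001] rot [ 0.0003  0.0001 -0.0004] dist 0.0 deg 0.0
shift [0.     0.0114 0.0308] rot [ 0.0003  0.0001 -0.0004] dist 0.033 deg 0.0
```

View pics/c16.png

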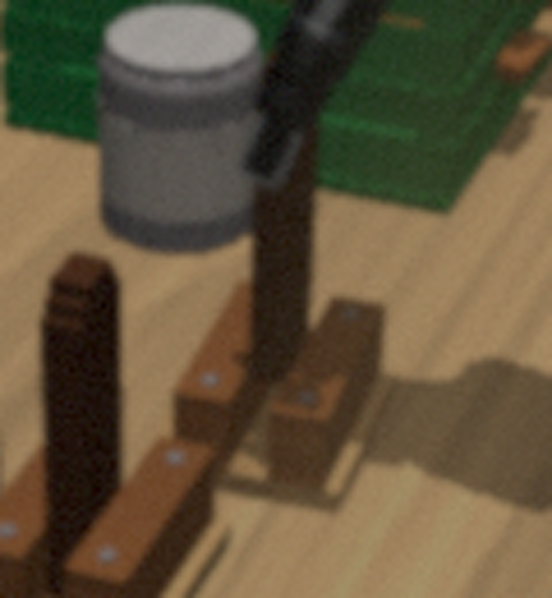

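The foot is 7 mm inside the groove and the force hasn't changed. I'll carry on down to about 1.5 mm above the floor.

Emit:
step_arm([
  [[0, 0.0009, 0.0024], [0, 0, 0], 0.04],
  [[0, 0.002, 0.0054], [0, 0, 0], 0.04],
  [[0, 0.0031, 0.0084], [0, 0, 0], 0.04],
  [[0, 0.0042, 0.0114], [0, 0, 0], 0.04],
  [[0, 0.0053, 0.0144], [0, 0, 0], 0.04],
  [[0, 0.0064, 0.0174], [0, 0, 0], 0.04],
  [[0, 0.0075, 0.0204], [0, 0, 0], 0.04],
  [[0, 0.0086, 0.0234], [0, 0, 0], 0.04],
  [[0, 0.0096, 0.026], [0, 0, 0], 0.04],
  [[0, 0.0103, 0.028], [0, 0, 0], 0.04],
  [[0, 0.0108, 0.0293], [0, 0, 0], 0.04],
  [[0, 0.0108, 0.0293], [0, 0, 0], 0.04],
])

```text
time_s: 26.1
eef_pos: [0.5928, -0.2827, 0.1354]
tool_rot: [-2.093, 1.953, -0.348]
ft_force: [-0.3, -0.3, -1.1]
grip_width: 0.0446
```

```bash
python3 st.py .092 .09
```

```text
26.1 centre [ 0.5908 -0.2834  0.0934] zaxis [ 0.0005 -0.0004  1.    ] n [-0.9974 -0.0717  0.0005] [-0.3004 -0.3169 -1.1441] 0.04455390176085999
shift [0.0001 0.0005 0.0013] rot [ 0.0005  0.0003 -0.0004] dist 0.001 deg 0.0
shift [0.0001 0.0012 0.0032] rot [ 0.0005  0.0003 -0.0004] dist 0.003 deg 0.0
```

Next I'll creep down 1.7 mm until there is light contact.

Emit:
step_arm([
  [[0, 0.0001, 0.0004], [0, 0, 0], 0.04],
  [[0, 0.0003, 0.0008], [0, 0, 0], 0.04],
  [[0, 0.0005, 0.0012], [0, 0, 0], 0.04],
  [[0, 0.0006, 0.0016], [0, 0, 0], 0.04],
  [[0, 0.0006, 0.0016], [0, 0, 0], 0.04],
])

```text
time_s: 26.52
eef_pos: [0.5929, -0.2829, 0.1342]
tool_rot: [-2.093, 1.953, -0.349]
ft_force: [-0.5, -0.7, -0.1]
grip_width: 0.0445
```

```bash
python3 st.py .09
```

```text
26.5167 centre [ 0.5909 -0.2836  0.0921] zaxis [0.0001 0.0001 1.    ] n [-0.9974 -0.0716  0.0001] [-0.4936 -0.6908 -0.0664] 0.044460302985900306
shift [-0.0001  0.0008  0.002 ] rot [ 0.0001 -0.0002 -0.0003] dist 0.002 deg 0.0
```

Emit:
step_arm([
  [[0, 0.0001, 0.0004], [0, 0, 0], 0.04],
  [[0, 0.0003, 0.0008], [0, 0, 0], 0.04],
  [[0, 0.0004, 0.0011], [0, 0, 0], 0.04],
  [[0, 0.0004, 0.0011], [0, 0, 0], 0.04],
])

```text
time_s: 26.85
eef_pos: [0.5929, -0.2828, 0.1329]
tool_rot: [-2.093, 1.953, -0.349]
ft_force: [-0.4, -0.1, -0.5]
grip_width: 0.0447
```

```bash
python3 st.py .09
```

```text
26.85 centre [ 0.5909 -0.2835  0.0908] zaxis [ 0.0002 -0.0001  1.    ] n [-0.9974 -0.0717  0.0002] [-0.3639 -0.1076 -0.4629] 0.044687721609717276
shift [-0.      0.0004  0.0008] rot [ 0.0002 -0.     -0.0003] dist 0.001 deg 0.0
```

Emit:
step_arm([
  [[0, 0.0002, 0.0005], [0, 0, 0], 0.04],
  [[0, 0.0004, 0.001], [0, 0, 0], 0.04],
  [[0, 0.0005, 0.0014], [0, 0, 0], 0.04],
  [[0, 0.0005, 0.0014], [0, 0, 0], 0.04],
])

```text
time_s: 27.18
eef_pos: [0.5932, -0.2828, 0.1327]
tool_rot: [-2.093, 1.952, -0.35]
ft_force: [-4.2, 1.9, 8.5]
grip_width: 0.0444
```

```bash
python3 st.py .09; python3 - <<'E'
from h import *
for n in("side","wrist"):
    cv2.imwrite(f"pics/{n}12.png",vision.read_camera(n)[:,:,::-1])
cv2.imwrite("pics/c17.png",cv2.resize(cv2.imread("pics/side12.png")[90:220,280:400],None,fx=4.6,fy=4.6,interpolation=2))
E
```

```text
27.1833 centre [ 0.5913 -0.2835  0.0906] zaxis [-0.0005  0.0005  1.    ] n [-0.9974 -0.072  -0.0005] [-4.1617  1.8516  8.5027] 0.04436147720843958
shift [-0.      0.0007  0.0004] rot [-0.0005 -0.0005  0.0003] dist 0.001 deg 0.0
```

View pics/c17.png

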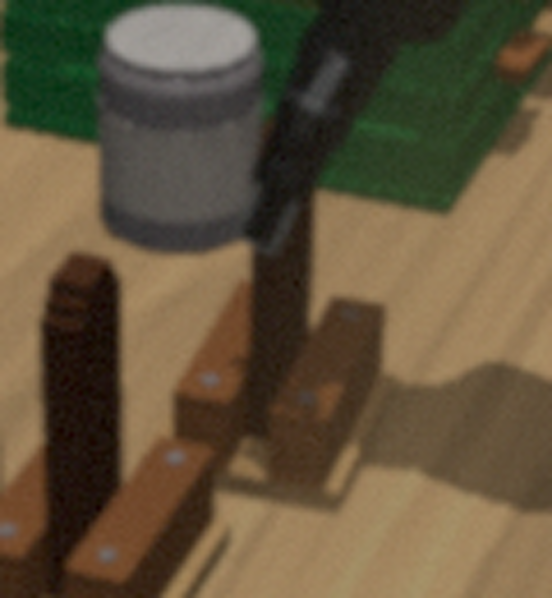

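View pics/wrist12.png

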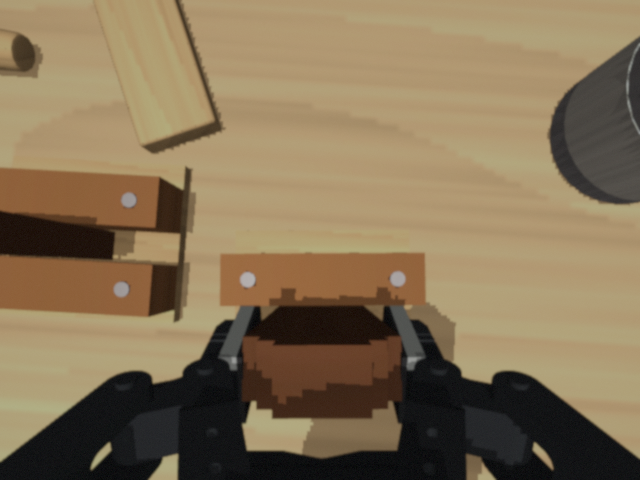

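Contact shows +8.5 N with the foot about 40 mm down the groove, so the board is home. I'll release partially and retreat along the tool axis.

Emit:
step_arm([
  [[0, -0.0003, -0.0007], [0, 0, 0], 0.044],
  [[0, -0.0003, -0.0007], [0, 0, 0], 0.048],
  [[0, -0.0003, -0.0007], [0, 0, 0], 0.053],
  [[0, -0.0003, -0.0007], [0, 0, 0], 0.058],
  [[0, -0.0003, -0.0007], [0, 0, 0], 0.062],
  [[0, -0.0003, -0.0007], [0, 0, 0], 0.065],
  [[0, -0.0003, -0.0007], [0, 0, 0], 0.065],
  [[0, -0.0003, -0.0007], [0, 0, 0], 0.065],
])

```text
time_s: 27.95
eef_pos: [0.593, -0.2828, 0.1322]
tool_rot: [-2.093, 1.953, -0.349]
ft_force: [0.6, 0.0, 0.7]
grip_width: 0.065
```

Emit:
step_arm([
  [[0, 0, -0.005], [0, 0, 0], 0.065],
  [[0, 0, -0.012], [0, 0, 0], 0.065],
  [[0, 0, -0.022], [0, 0, 0], 0.065],
  [[0, 0, -0.034], [0, 0, 0], 0.065],
  [[0, 0, -0.048], [0, 0, 0], 0.065],
  [[0, 0, -0.065], [0, 0, 0], 0.065],
  [[0, 0, -0.085], [0, 0, 0], 0.065],
  [[0, 0, -0.105], [0, 0, 0], 0.065],
  [[0, 0, -0.125], [0, 0, 0], 0.065],
  [[0, 0, -0.14], [0, 0, 0], 0.065],
  [[0, 0, -0.145], [0, 0, 0], 0.065],
  [[0, 0, -0.145], [0, 0, 0], 0.065],
])

```text
time_s: 28.95
eef_pos: [0.5431, -0.2873, 0.271]
tool_rot: [-2.093, 1.953, -0.355]
ft_force: [-0.0, 0.4, -0.2]
grip_width: 0.0651
```

```bash
python3 - <<'E'
from h import *
print(tcpT(),readout.observe()["ft_force"],readout.observe()["time_s"]);np.save("T13.npy",tcpT())
for n in("side","wrist","scene"):
    cv2.imwrite(f"pics/{n}13.png",vision.read_camera(n)[:,:,::-1])
a=cv2.resize(cv2.imread("pics/side13.png")[110:300,200:400],None,fx=1.95,fy=2.5,interpolation=2)
b=cv2.resize(cv2.imread("pics/scene13.png")[210:375,150:400],None,fx=1.6,fy=2.88,interpolation=2)
cv2.imwrite("pics/c18.png",np.hstack([a,b[:475]]))
E
```

```text
[[ 0.06835773 -0.93491976  0.34821296  0.54311085]
 [-0.99765478 -0.06527868  0.02058248 -0.28731438]
 [ 0.00348792 -0.3488033  -0.93718947  0.2710186 ]
 [ 0.          0.          0.          1.        ]] [-0.02251157  0.4141341  -0.18436366] 28.95
```

View pics/c18.png

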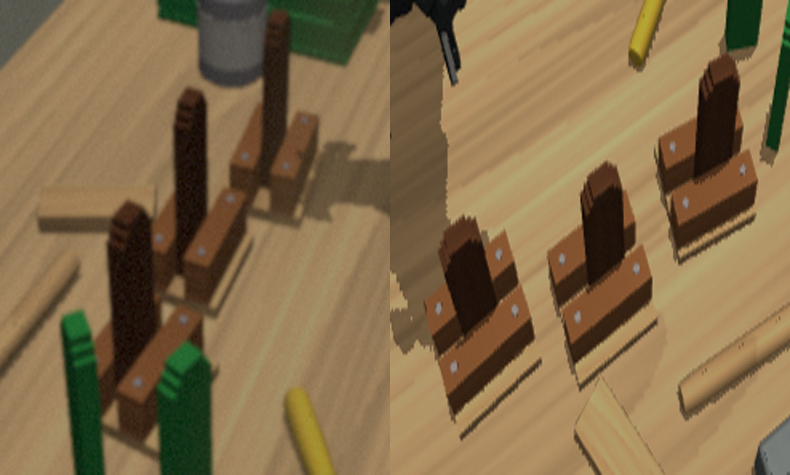

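View pics/wrist13.png

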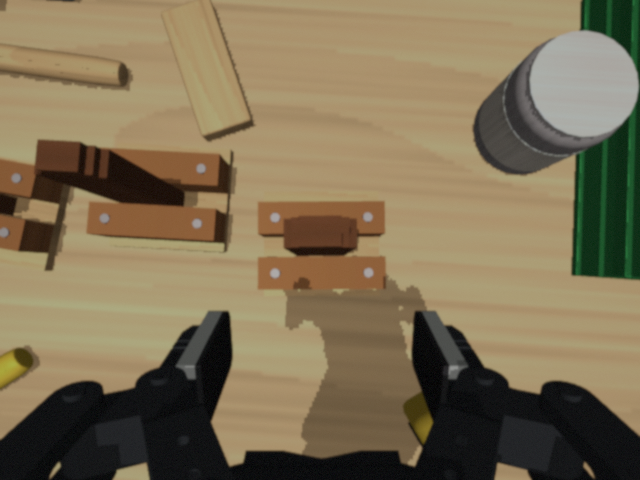

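The board stands in the groove at wrist px (320,233), scene-crop px (468,280), and the gripper is clear. I'll check height and tilt by projection, and compare the neighbours with the first images.

```bash
python3 - <<'E'
from h import *
np.set_printoptions(precision=1,suppress=True)
Rm,t=pose([.5908,-.2835,.072])
for z in(.172,.178):
  P=np.array([(a,b,z) for a in(-.009,.009) for b in(-.0125,.0125)])@Rm.T+t
  for n,T in(("side",None),("scene",None),("wrist",np.load("T13.npy"))): print(z,n,proj(n,P,T).tolist().__repr__()[:160])
for n,bx in(("side",[(254,192,278,262),(291,144,307,220)]),("scene",[(339,227,369,275),(268,268,296,309)])):
  a=cv2.cvtColor(cv2.imread(f"pics/{n}0.png"),6).astype(np.float32);b=cv2.cvtColor(cv2.imread(f"pics/{n}13.png"),6).astype(np.float32)
  for l,tp,r_,bt in bx:
    s=np.s_[tp-6:bt+6,l-6:r_+6];print(n,cv2.phaseCorrelate(a[s].copy(),b[s].copy()))
a=cv2.resize(cv2.imread("pics/side13.png")[105:205,310:370],None,fx=6,fy=6,interpolation=2)
b=cv2.resize(cv2.imread("pics/scene13.png")[275:365,160:230],None,fx=6,fy=6,interpolation=2)
cv2.imwrite("pics/c19.png",np.hstack([a[:540],b]))
E
```

```text
0.172 side [[348.2263949781096, 114.21767026218049], [344.93930800573764, 119.47066642017312], [340.0390223084691, 112.94507527035498], [336.6309490627248, 118.15740466000
0.172 scene [[181.78442274096912, 290.0821904951268], [195.1444134544012, 283.64249113543525], [185.7236932588386, 298.2834289810957], [199.17936149821077, 291.715011086143
0.172 wrist [[341.0209717926169, 248.1931280453696], [298.02427424672294, 248.36885058461047], [340.8067207713235, 217.41502904555009], [297.9924298151786, 217.578386100638
0.178 side [[348.3412544919488, 111.61004392841778], [345.0450406488911, 116.8378299583094], [340.12656626077535, 110.34303355893783], [336.7085503594434, 115.530204364784
0.178 scene [[180.98077946525814, 288.60121676270114], [194.4304452994571, 282.1335218307275], [184.93719540666848, 296.8400169224478], [198.4838625407564, 290.242216064959
0.178 wrist [[341.5427485999864, 247.63791762268417], [297.4735752188571, 247.81780832149096], [341.3209091009125, 216.0980183551361], [297.4433351353699, 216.2649235414607
side ((-0.03780726709497273, 0.031996614744471685), 1.0529152552286785)
side ((-0.03689909760760912, 0.07773671275514005), 1.0135341778507938)
scene ((0.5184145273744143, -0.003926736204853398), 0.997790034700323)
scene ((0.021891253844092518, 0.016702552289949324), 0.996741047611943)
```

View pics/c19.png

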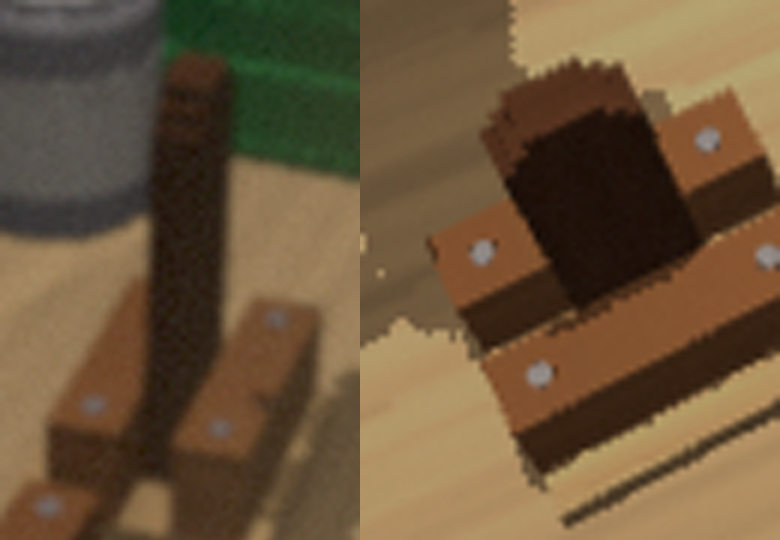

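```bash
python3 -c "
from plant import r,readout
print(readout.observe()['time_s']);print(r.sign_off())"
```

```text
29.1
the job is handed in; nothing more can be done
None
```

The board now stands foot down in the groove of the empty stand, released and clear of the gripper. I handed the job in at 29.1 s; no verdict is reported, so success rests on the checks below.

**What I did:** My first grasp, with the tool pointing straight down on the ramp, could not be finished. Just above the stand, two joints (q5 and q6) reached their limits. I laid the board back on the ramp and regrasped it with the tool leaning 25° back. I then lowered the board into the groove, stopped at light floor contact and let go.

**Last checks:**
- **Groove:** the scene, side and wrist cameras put it at x ≈ 0.591 m, about 4–6 mm to the −x side of the plate middle.
- **Insertion:** there was no contact force down to the floor. The last reading at floor contact was 8.5 N upward, well below 45 N.
- **Height:** at contact, the arm's reading put the board centre 78.6 mm above the groove floor. The top edge in the side image agrees with a fully seated board to within about 1 px.
- **Upright:** before release the tilt was under 0.001 rad by the arm's pose. The images after release show no visible lean.
- **Other boards:** three of the four image comparisons show shifts under 0.1 px. The fourth, the scene view of the board nearer the ramp, shows 0.5 px (under 2 mm). The side view shows that board unmoved, so I put the difference down to changed shadows.

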